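# Pack the measuring scoops and hang the carry case's gate

## Robot

A 6-joint arm with a two-finger parallel gripper is mounted at the origin on a cart in front of the work surface, level with it; the furniture and walls round the work are solid. World frame = base frame: x ahead of the robot, y to its left, z up, the work surface at z = 0. Lengths are in m, angles in rad, forces in N, time in s.
With the tool pointing down it reaches from about 0.375 to 0.975 m from the base axis. Payload 3.8 kg.
Tool frame: the origin (TCP) lies at the very end of the fingers, on their centre line; the grasp point (between the pads) lies 19 mm behind it; z points along the fingers, y is the line along which they close (so a half turn about z gives the same grasp; the last joint's range is limited). The gripper opens to 85 mm and grips with 20 to 120 N. Pads are 22 mm wide; open, the fingers measure 114 mm over their backs; the gripper's body (76 mm by 85 mm) begins 54 mm behind the grasp point. The pads swing forward as they close: fully open they stand 13 mm farther back than shut.
Start: joints at [1.199, 0.264, 1.604, -0, 1.274, -0.037], TCP at [0.222, 0.638, 0.231] pointing down, gripper open.
Joint ranges: [-2.63, 2.63], [-0.94, 2.18], [0.31, 2.57], [-1.31, 4.45], [0, 2.66], [-2.55, 2.55]. Speed limits (rad/s): [2.57, 2.57, 3.14, 3.14, 3.14, 3.14].

## Interface

Orientations are given as a rotation vector (axis times angle).
In Python, from workcell import bot gives the robot as it stands. The module is installed in compiled form; this text tells all that it offers.
- The arm moves only by the shell command python3 -m jog [OPENING] [FORCE], which reads ROWS from standard input. ROWS is a JSON object whose key "moves" holds a list of rows, 1 to 5 of them, each of 4 numbers: dx, dy, dz in m, then a turn about the tool's z in rad; each row shifts and turns the commanded pose from where the row before left it, along the tool's axes as they then stand; what a row does not reach is not made up. A row lasts 1/8 s, in which the tool goes at most 0.0625 m and 0.188 rad, less where a joint would pass 70% of its speed; a pose out of reach is approached as far as the arm can. OPENING is the opening from 0.0 (shut) to 1.0 (fully open), set as the command begins (- or left out keeps the last). The fingers move at their own pace and stop on an object; FORCE is the grip in N (left out, the last holds). Time passes only in rows, so rows that do not move let the fingers close. It prints the time, the measured TCP pose, the force, the opening and the grip force at its end. Input that does not fit is refused with a message, and nothing moves.
- bot.read_state(): the state, without advancing time (a new reading comes with each control period).
- bot.read_camera(name): name is "scene" or "top"; returns the picture (384x512x3 uint8, red, green, blue); there is no depth.
- bot.camera_info(name): a dict with "intrinsics" (3x3 intrinsics, pixels), "k1" (the pictures are not rectified: a ray, as slopes to the right and down, at radius r is drawn at 1 + k1 r^2 times it, then the intrinsics apply), "extrinsics" (4x4, takes a point from camera to world coordinates). Camera axes: x right, y down, z forward; pixel columns grow to the right and rows downward; lengths in m; the calibration is good to about 2 mm. A picture is of the moment at which its call begins. camera_info takes no time and is no camera call.
- bot.finish_job(): hands the job in; it is judged then, once.
Trained networks look in the newest picture that a camera, given by its name, has taken for a name from the list of things; names that differ only in an ending like _2 or _b are one class to them, and where a whole thing is asked for, a point or a joint stands for the part that bears it (a point fixed in the world has none). Each returns a list of dicts, best first, with "conf" (0 to 1); they miss things now and then, are a little off and sometimes report something else, mostly with a low value. They report only what shows in the picture. A call takes as long as a camera call.
- bot.search_frame(camera, thing): "box" ([left, top, right, bottom] in pixels, round what is visible of it).
- bot.regions_of(camera, thing): "pixels" (384x512 bool, what is visible of it) and "box" ([left, top, right, bottom] in pixels, round what is visible of it).
- bot.spot_point(camera, thing): "pixel" ([row, column] in pixels: a listed point, or the origin of a listed thing).
The state is a dict: "time": time; "q": joint angles; "joint_vel": joint speeds; "joint_torque": joint torques, N m; "tool_pos": TCP position; "tcp_rot": TCP orientation; "wrist_force": force on the tool from outside, world axes, zero at the start; "torque": the same for the moment, N m; "width": opening from 0.0 (shut) to 1.0 (fully open); "grip_force": force on a finger pad.
Only numpy, scipy, OpenCV 4.12 (cv2) and the standard library are available. Lean on these libraries where they do the work, as an engineer would, in place of code of your own. Each camera call takes 0.05 s, during which the arm holds its last target. There are 200 camera calls.

## Task

Pack the measuring scoops that are out into the wooden carry case: press each one fully home in the foam pocket cut to its own size, and lift the cap off the upper hinge pintle and set it in the small square hole in the foam. Then take the gate leaf from its stand, lower it standing open onto the two hinge pintles of the case until both sockets are fully down, then swing it shut, past the sprung ball catch and against the bumper; leave the jar, the mug and the shaker where they are.

Things in the scene. Friction and masses are not known exactly. Their poses are not given: they have to be found in the camera images.
- case: Fixed wooden carry case, open on top and at its +y end: 150 (x) x 276 (y) mm, walls 7 thick, 66 high. Origin: centre of its underside. In it rigid dark foam, top 31 mm above the worktop, with three pockets (cup centres at x = -28; y = +70 large, 0 small, -70 medium). Corner posts at the open end: hinge post at -x, 74 high; far post at +x, 98 high, with the bumper and keeper tongue (see shut_mark).
- scoop_large: Loose steel measuring scoop, large size: square cup 48 x 48 mm outside, 36 high, walls 3, open on top, with a straight handle 12 wide, 9 thick, 56 long pointing along its +x, 12 to 21 mm above the underside. 80 g. Origin: centre of the cup's underside, z up. Grasp the cup across y. May be absent.
- pocket_large (a point): Centre of the floor of the large scoop's pocket (70 mm towards the open end), where that scoop's origin belongs; axes as the case. Square hole 52 mm wide, 22 deep, floor 9 mm above the worktop, with a slot for the handle, 16 wide and 11 deep, to case +x: the scoop fits only with its handle that way and then stands 14 mm proud of the foam.
- scoop_medium: Loose steel measuring scoop, medium size: square cup 40 x 40 mm outside, 36 high, walls 3, open on top, with a straight handle 12 wide, 9 thick, 56 long pointing along its +x, 12 to 21 mm above the underside. 80 g. Origin: centre of the cup's underside, z up. Grasp the cup across y. May be absent.
- pocket_medium (a point): Centre of the floor of the medium scoop's pocket (70 mm towards the closed end), where that scoop's origin belongs; axes as the case. Square hole 44 mm wide, 22 deep, floor 9 mm above the worktop, with a slot for the handle, 16 wide and 11 deep, to case +x: the scoop fits only with its handle that way and then stands 14 mm proud of the foam.
- scoop_small: Loose steel measuring scoop, small size: square cup 32 x 32 mm outside, 36 high, walls 3, open on top, with a straight handle 12 wide, 9 thick, 56 long pointing along its +x, 12 to 21 mm above the underside. 80 g. Origin: centre of the cup's underside, z up. Grasp the cup across y. May be absent.
- pocket_small (a point): Centre of the floor of the small scoop's pocket (the middle), where that scoop's origin belongs; axes as the case. Square hole 36 mm wide, 22 deep, floor 9 mm above the worktop, with a slot for the handle, 16 wide and 11 deep, to case +x: the scoop fits only with its handle that way and then stands 14 mm proud of the foam.
- cap: Loose grey plastic cap over the upper pintle, a round tube closed on top: 18 mm across, 28 high, bore 10.6, 20 deep, 15 g. Origin: centre of its open underside, which starts on the upper bracket, 68 mm above the worktop. Grasp it from above across case x.
- cap_pocket (a point): Centre of the floor of the cap's place in the foam, a square hole 22 mm wide and 11 deep at (-28, -112) mm in the case, floor 20 mm above the worktop: where the cap's origin belongs; the cap then stands 17 mm proud.
- gate: Loose wooden gate, 132 (x) x 10 (y) x 76 (z) mm, 140 g. Origin: centre of its bottom edge. Two steel hinge sockets stand off its -x end. Starts upright in the stand, bottom 8 mm up; take it by the top edge, across its thickness, near the middle. Hung, its bottom is 14 mm above the worktop. Shut: its +x along case +x; standing open: along case +y. Turns freely; free end sags 6 mm.
- gate_low (a point): Bottom centre of the lower hinge socket, at (-78, 0, 4) mm in the gate. Each socket is an upright tube, 18 outside, 10 mm bore, 16 high, open at both ends.
- gate_up (a point): Bottom centre of the upper hinge socket (same tube), at (-78, 0, 54) mm in the gate.
- gate_edge (a point): Bottom of the gate's free edge, at (66, 0, 0) mm in the gate.
- pin_low (a point): Foot of the lower upright pintle, on its bracket's top, 18 mm above the worktop, at (-69, 149) mm in the case. Pintles: 8 mm pins, 16 high, top 5 mm tapered to 3 mm; brackets 8 thick, 14 wide. The lower socket must come in sideways from outside, above this pin and under the upper bracket: gate bottom 31 to 39 mm above the worktop, then lower it.
- pin_up (a point): Foot of the upper pintle, straight above the lower one, on its bracket's top, 68 mm above the worktop; same pin and bracket.
- shut_mark (a point): Where gate_edge lies when the gate is hung and fully shut, its face on the far post's rubber bumper. Its free edge snaps past a small sprung steel ball on the far post (a push of some 5 N near the free edge), which holds it shut. A keeper tongue (underside 94 mm above the worktop, 18 mm out from the end face) is then over its top, so it can be lowered on only while open.
- stand: Fixed wooden stand, 90 (its x) x 80 mm, with a slot 12.4 mm wide and 22 deep along its x in which the gate stands; rails 30 mm high.
- jam_jar: Bystander: jam jar with a green lid, 63 mm wide, 104 high; origin: centre of its underside.
- table_mug: Bystander: white mug with red lines, 82 mm wide, 94 high; origin: centre of its underside.
- shaker_salt: Bystander: small round-bellied red shaker with a yellow-green top, 63 mm wide, 80 high; origin: centre of its underside.

How it is judged:
On the way:
1. the gate is hung on both pintles while standing open (horizontal distance between gate_low and pin_low below 0.004 m and horizontal distance between gate_up and pin_up below 0.004 m and z of gate_low in the frame of pin_low below 0.004 m and z of gate_up in the frame of pin_up below 0.004 m and angle between gate's own z axis and vertical below 0.08 rad and horizontal distance between gate_edge and shut_mark above 0.06 m), for 0.2 s.
At the end, for the whole second after the job is handed in: Each scoop present is upright in its own pocket and the cap in its hole (5 mm sideways, 3 mm from the floor, 0.15 rad); both gate sockets sit on their pintles (within 4 mm) and the free edge is within 12 mm of its shut place; all released and at rest (horizontal distance between scoop_large and pocket_large below 0.005 m and z of scoop_large in the frame of pocket_large below 0.003 m and angle between each of scoop_large, scoop_medium, scoop_small, cap's own z axis and vertical below 0.1 rad and angle between the x axis of each of scoop_large, scoop_medium, scoop_small and the x axis of case, either way round below 0.15 rad and linear speed of each of scoop_large, scoop_medium, scoop_small, cap, gate below 0.02 m/s and horizontal distance between scoop_medium and pocket_medium below 0.005 m and z of scoop_medium in the frame of pocket_medium below 0.003 m and horizontal distance between scoop_small and pocket_small below 0.005 m and z of scoop_small in the frame of pocket_small below 0.003 m and horizontal distance between cap and cap_pocket below 0.005 m and z of cap in the frame of cap_pocket below 0.003 m and horizontal distance between gate_low and pin_low below 0.004 m and horizontal distance between gate_up and pin_up below 0.004 m and z of gate_low in the frame of pin_low below 0.004 m and z of gate_up in the frame of pin_up below 0.004 m and angle between gate's own z axis and vertical below 0.08 rad and horizontal distance between gate_edge and shut_mark below 0.012 m and angular speed of gate below 0.1 rad/s); the robot touches nothing.
It fails at once if the jam jar was moved by more than 3 cm (distance of jam_jar from where it was at the start of the episode above 0.03 m).
It fails at once if the table mug was moved by more than 3 cm (distance of table_mug from where it was at the start of the episode above 0.03 m).
It fails at once if the shaker salt was moved by more than 3 cm (distance of shaker_salt from where it was at the start of the episode above 0.03 m).
Of scoop_large, scoop_medium, scoop_small only 2 to 3 are there at a start; the rules pass over those that are not, and their reading is None.
At some moment in a run one of scoop_large, scoop_medium, scoop_small may be knocked a few centimetres aside while the robot is not near it.
It also fails if it takes over 210 s, if anything falls off the work surface, if the arm or the gripper's body presses on something with over 40 N, if the wrist force passes 120 N, or if a joint passes its speed limit or range.

## Working session

There is one attempt and no reset: what is moved stays moved. The work goes in short steps, Python scripts to look and compute and a shell command to move; the robot and the scene stay as the last step left them, time stands still between calls to the robot, and variables do not carry over. Pictures are saved under pics/ and viewed, at most 14 in all, crops included, and the job is handed in when it is done.

```bash
mkdir -p pics; ls
python3 - <<'E'
from workcell import bot
import cv2,numpy as np
for n in("scene","top"):
    im=bot.read_camera(n); cv2.imwrite(f"pics/{n}0.png",im[:,:,::-1])
    i=bot.camera_info(n); print(n,np.round(i["intrinsics"],2).tolist(),i["k1"],np.round(i["extrinsics"],4).tolist())
s=bot.read_state(); print(s)
E
```

```text
pics
scene [[385.86, 0.0, 253.57], [0.0, 385.86, 188.86], [0.0, 0.0, 1.0]] -0.035722964818714634 [[-0.9057, -0.3035, 0.296, 0.28], [-0.4238, 0.6689, -0.6107, 0.6905], [-0.0127, -0.6786, -0.7344, 0.8574], [0.0, 0.0, 0.0, 1.0]]
top [[410.09, 0.0, 248.75], [0.0, 410.09, 191.83], [0.0, 0.0, 1.0]] 0.04872550900064331 [[0.0143, -0.9829, 0.1838, 0.349], [-0.9998, -0.0117, 0.0148, 0.0322], [-0.0124, -0.184, -0.9828, 1.4796], [0.0, 0.0, 0.0, 1.0]]
{'time': 0.1, 'q': array([ 1.19910386e+00,  2.64714571e-01,  1.60524849e+00, -1.77438128e-05,
        1.27368929e+00, -3.68683130e-02]), 'joint_vel': array([ 0.00154609, -0.00364659, -0.00242689,  0.000735  ,  0.00046236,
        0.00141386]), 'joint_torque': array([-3.17941331e-04, -5.16704786e+01, -3.68590772e+01, -9.98498786e-05,
        6.22993073e-03,  2.02986956e-05]), 'tool_pos': array([0.22155366, 0.63690338, 0.23005578]), 'tcp_rot': array([-0.52341205, -3.09727515,  0.00317309]), 'wrist_force': array([ 0.51463201, -0.00506645, -0.79602369]), 'torque': array([-0.0293394 , -0.0118674 , -0.00787402]), 'grip_force': 0.0, 'width': 1.0023531547279139}
```

View pics/scene0.png

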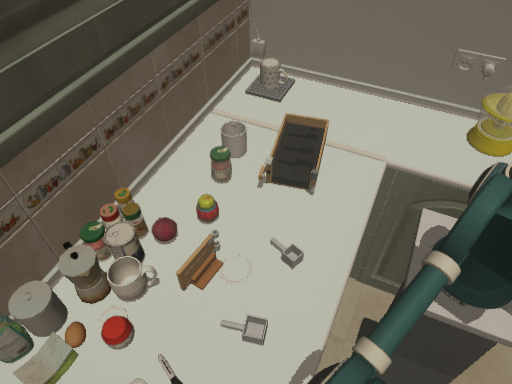

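View pics/top0.png

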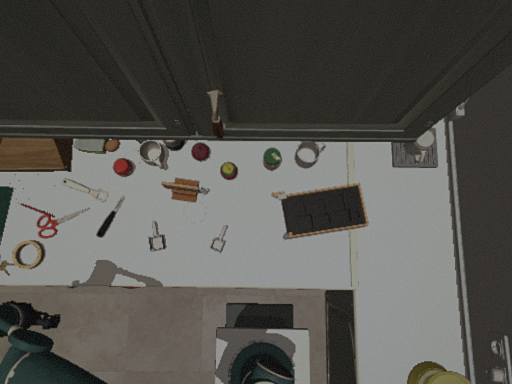

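```bash
cat > h.py <<'E'
from workcell import bot
import numpy as np,cv2
from scipy.spatial.transform import Rotation as R
I={n:bot.camera_info(n) for n in("scene","top")}
def ray(n,rc):
    i=I[n];K=i["intrinsics"];E=i["extrinsics"]
    d=np.array([(rc[1]-K[0,2])/K[0,0],(rc[0]-K[1,2])/K[1,1]]);u=d.copy()
    for _ in range(20): u=d/(1+i["k1"]*(u@u))
    v=E[:3,:3]@np.r_[u,1]; return E[:3,3],v/np.linalg.norm(v)
def atz(n,rc,z):
    o,v=ray(n,rc); return o+v*(z-o[2])/v[2]
def tri(a,b):
    o1,v1=ray("scene",a);o2,v2=ray("top",b)
    s,t=np.linalg.lstsq(np.c_[v1,-v2],o2-o1,rcond=None)[0]
    p,q=o1+s*v1,o2+t*v2
    return (p+q)/2,np.linalg.norm(p-q)
def proj(n,P):
    i=I[n];K=i["intrinsics"];E=i["extrinsics"]
    c=(np.atleast_2d(P)-E[:3,3])@E[:3,:3];u=c[:,:2]/c[:,2:]
    u=u*(1+i["k1"]*(u**2).sum(1,keepdims=True))
    return np.c_[u[:,1]*K[1,1]+K[1,2],u[:,0]*K[0,0]+K[0,2]]  # row,col
E
python3 - <<'E'
from h import *
for n in I: bot.read_camera(n)
for t in "case scoop_large scoop_medium scoop_small pocket_large pocket_medium pocket_small cap cap_pocket gate gate_low gate_up gate_edge pin_low pin_up shut_mark stand jam_jar table_mug shaker_salt".split():
    r=[bot.spot_point(n,t) for n in("scene","top")]
    s=[[(round(d["conf"],2),np.round(d["pixel"],1).tolist()) for d in x[:2]] for x in r]
    print(t,s,[np.round(tri(r[0][0]["pixel"],r[1][0]["pixel"])[0],3).tolist(),round(tri(r[0][0]["pixel"],r[1][0]["pixel"])[1],4)] if r[0] and r[1] else "")
E
```

```text
case [[(0.78, [155.0, 294.7]), (0.63, [271.6, 199.6])], [(0.62, [212.9, 318.3]), (0.31, [184.9, 163.5])]] [[0.554, -0.194, 0.021], np.float64(0.0114)]
scoop_large [[(0.57, [330.8, 253.5])], [(0.65, [237.2, 284.5]), (0.56, [240.9, 156.4])]] [[0.63, -0.152, -1.365], np.float64(0.1377)]
scoop_medium [[(0.81, [258.8, 291.2]), (0.31, [269.1, 200.5])], [(0.66, [244.0, 218.1]), (0.32, [214.0, 351.6])]] [[0.433, 0.161, 0.001], np.float64(0.0021)]
scoop_small [[], []] 
pocket_large [[(0.75, [168.7, 304.7]), (0.59, [174.9, 311.4])], [(0.63, [222.5, 306.9]), (0.26, [189.3, 183.0])]] [[0.513, -0.156, 0.013], np.float64(0.003)]
pocket_medium [[(0.98, [141.7, 306.2])], [(0.85, [214.4, 344.0])]] [[0.55, -0.289, 0.005], np.float64(0.0071)]
pocket_small [[(0.91, [154.0, 303.3])], [(0.63, [218.5, 325.9])]] [[0.535, -0.223, 0.009], np.float64(0.0099)]
cap [[(0.51, [174.3, 312.1]), (0.19, [182.8, 264.0])], [(0.54, [234.6, 284.3])]] [[0.464, -0.069, 0.087], np.float64(0.0005)]
cap_pocket [[(0.83, [132.4, 312.9])], [(0.96, [214.1, 352.6]), (0.38, [216.3, 341.9])]] [[0.543, -0.315, 0.03], np.float64(0.0033
[... 700 characters left out ...]
8.5]), (0.47, [242.3, 159.8])]] [[0.464, -0.087, 0.045], np.float64(0.003)]
shut_mark [[(0.76, [182.3, 263.1])], [(0.46, [194.2, 204.4])]] [[0.537, 0.177, 0.269], np.float64(0.0589)]
stand [[(0.76, [270.1, 201.1]), (0.3, [132.5, 311.5])], [(0.81, [188.4, 187.8])]] [[0.637, 0.281, -0.015], np.float64(0.0048)]
jam_jar [[(0.63, [176.1, 222.1])], [(0.65, [192.2, 181.1]), (0.6, [162.7, 270.8])]] [[0.562, 0.244, 0.327], np.float64(0.0024)]
table_mug [[(0.58, [147.0, 235.5])], [(0.64, [196.1, 277.2]), (0.6, [157.5, 307.9])]] [[0.627, -0.024, 0.157], np.float64(0.0935)]
shaker_salt [[(0.9, [217.0, 208.8]), (0.29, [268.6, 197.2])], [(0.59, [175.3, 227.5])]] [[0.688, 0.134, 0.009], np.float64(0.0058)]
```

Run:
```python
import cv2,numpy as np
s=cv2.imread("pics/scene0.png");t=cv2.imread("pics/top0.png")
f=lambda im,r,c,h,w,k:cv2.convertScaleAbs(cv2.resize(im[r:r+h,c:c+w],None,fx=k,fy=k,interpolation=cv2.INTER_CUBIC),alpha=1.5,beta=15)
a=f(s,108,248,90,96,5);b=f(t,175,262,75,115,4)
c=np.zeros((600,800,3),np.uint8)
a=f(s,108,250,92,85,4.6); b=f(t,175,265,70,108,3.7)
c[:a.shape[0],:a.shape[1]]=a; c[:b.shape[0],400:400+b.shape[1]]=b[:,:400]
d=f(t,172,140,80,100,3.3); c[265:265+d.shape[0],400:400+d.shape[1]]=d[:,:400]
cv2.imwrite("pics/c1.png",c)
e=f(s,225,170,125,140,4.8); cv2.imwrite("pics/c2.png",e[:600])
```

```text
(no output)
```

View pics/c1.png

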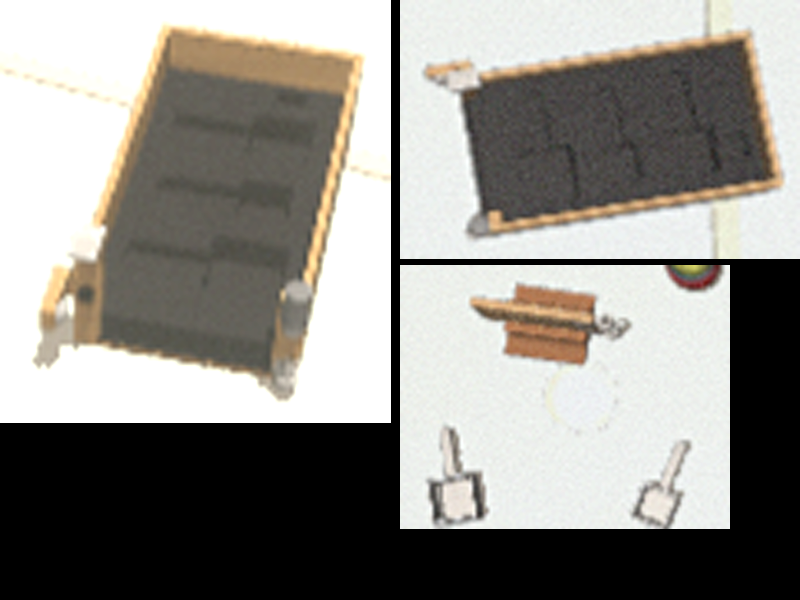

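View pics/c2.png

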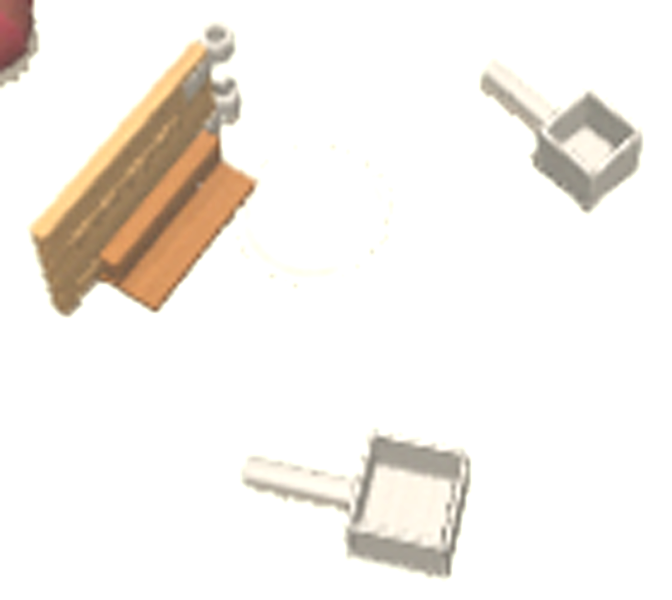

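```bash
cat >> h.py <<'E'
from scipy.optimize import minimize
from scipy.spatial import cKDTree
def box(x0,x1,y0,y1,z0,z1): return np.array([[x,y,z] for x in(x0,x1) for y in(y0,y1) for z in(z0,z1)])/1000
def scoop(a): return [box(-a/2,a/2,-a/2,a/2,0,36),box(a/2,a/2+56,-6,6,12,21)]
CASE=[box(-75,-68,-138,138,0,66),box(68,75,-138,138,0,66),box(-75,75,-138,-131,0,66),box(-75,75,-138,138,0,31)]
GATE=[box(-66,66,-5,5,0,76)]
def tf(P,p,z=0):
    c,s=np.cos(p[2]),np.sin(p[2]); return np.c_[P[:,0]*c-P[:,1]*s+p[0],P[:,0]*s+P[:,1]*c+p[1],P[:,2]+z]
S=8
def render(n,boxes,p,roi,z=0):
    r0,c0,r1,c1=roi; m=np.zeros(((r1-r0)*S,(c1-c0)*S),np.uint8)
    for b in boxes:
        q=proj(n,tf(b,p,z)); q=np.c_[q[:,1]-c0+.5,q[:,0]-r0+.5]*S-.5
        cv2.fillConvexPoly(m,cv2.convexHull(np.round(q*16).astype(np.int32)),1,cv2.LINE_8,4)
    return m.reshape(r1-r0,S,c1-c0,S).mean((1,3))
def fit(masks,boxes,p0,z=0,w=None):
    roi={n:(max(0,np.where(m)[0].min()-6),max(0,np.where(m)[1].min()-6),np.where(m)[0].max()+7,np.where(m)[1].max()+7) for n,m in masks.items()}
    def L(d):
        p=np.array(p0)+np.array(d)*[.001,.001,.01];t=0
        for n,m in masks.items():
            r=roi[n];e=(render(n,boxes,p,r,z)-m[r[0]:r[2],r[1]:r[3]])**2
            if w: e=e*w[n][r[0]:r[2],r[1]:r[3]]
            t+=e.sum()
        return t
    o=minimize(L,[0,0,0],method="Nelder-Mead",options=dict(initial_simplex=[[0,0,0],[8,0,0],[0,8,0],[0,0,12]],maxiter=250))
    return np.array(p0)+o.x*[.001,.001,.01],o.fun
def masks_of(thing,near,rad=60):
    "near: world point that the mask must lie near"
    out={}
    for n in I:
        pc=proj(n,near)[0]
        for d in bot.regions_of(n,thing):
            b=d["box"]
            if np.hypot((b[1]+b[3])/2-pc[0],(b[0]+b[2])/2-pc[1])<rad: out[n]=d["pixels"].astype(float); break
    return out
E
python3 - <<'E'
from h import *
for n in I: bot.read_camera(n)
print("raylarge",atz("scene",[330.8,253.5],0),atz("top",[240.9,156.4],0))
for t,a,p0 in(("scoop_large",48,[.42,.34,.05]),("scoop_medium",40,[.433,.161,-.4]),("scoop_small",32,[.433,.161,-.4])):
    m=masks_of(t,[p0[0],p0[1],0],20)
    np.savez(f"m_{t}.npz",**m); print(t,{n:int(v.sum()) for n,v in m.items()})
    for k in [m]+[{n:v} for n,v in m.items()]:
        if k: 
            for aa in ((a,) if a==48 else (32,40)): print(aa,list(k),*fit(k,scoop(aa),p0))
m=masks_of("case",[.54,-.22,.03],25); np.savez("m_case.npz",**m); print({n:int(v.sum()) for n,v in m.items()})
p0=[.535,-.223,.14]
for k in [m]+[{n:v} for n,v in m.items()]: 
    if k: print("case",list(k),*fit(k,CASE,p0))
m=masks_of("gate",[.63,.285,.04],20); np.savez("m_gate.npz",**m); print({n:int(v.sum()) for n,v in m.items()})
m=masks_of("stand",[.63,.285,.01],20); np.savez("m_stand.npz",**m); print({n:int(v.sum()) for n,v in m.items()})
E
```

```text
raylarge [0.44013024 0.3742826  0.        ] [0.44265661 0.38344509 0.        ]
scoop_large {'top': 248}
48 ['top'] [ 0.43829263  0.37861837 -1.2878697 ] 80.177001953125
48 ['top'] [ 0.43829263  0.37861837 -1.2878697 ] 80.177001953125
scoop_medium {'scene': 480, 'top': 117}
32 ['scene', 'top'] [ 0.42970779  0.16411568 -0.41244587] 136.131591796875
40 ['scene', 'top'] [ 0.43096639  0.1610056  -0.36984089] 100.34033203125
32 ['scene'] [ 0.4281485   0.16204393 -0.37546554] 88.993408203125
40 ['scene'] [ 0.43125411  0.16044652 -0.36218352] 22.72314453125
32 ['top'] [ 0.43108212  0.16551119 -0.38883565] 36.9296875
40 ['top'] [ 0.43110704  0.16473264 -0.38055251] 73.4345703125
scoop_small {}
{'scene': 3490, 'top': 3642}
case ['scene', 'top'] [ 0.55528476 -0.20975411  0.16907502] 349.307373046875
case ['scene'] [ 0.55560967 -0.21324219  0.16897663] 212.446044921875
case ['top'] [ 0.55530062 -0.20914968  0.16987308] 114.086669921875
{'scene': 926, 'top': 255}
{'scene': 565, 'top': 331}
```

```bash
cat > fitcase.py <<'E'
from h import *
def seg(n,im,thr=None):
    b=im[:,:,2].astype(float)  # blue (RGB image)
    return b
if __name__=="__main__":
    pc=[.5553,-.21,.169]
    W={};M={}
    for n in I:
        im=cv2.imread(f"pics/{n}0.png")[:,:,0].astype(np.float32)
        q=proj(n,tf(np.array([[0,0,.03]]),pc))[0]
        hull=np.zeros((384,512));
        full=render(n,CASE,pc,(0,0,384,512))
        inn=cv2.erode((full>.5).astype(np.uint8),np.ones((5,5)));out=cv2.dilate((full>0).astype(np.uint8),np.ones((9,9)))
        ring=(out>0)&(cv2.dilate((full>0).astype(np.uint8),np.ones((5,5)))==0)
        bg=np.median(im[ring]); obj=100 
        M[n]=np.clip((bg-8-im)/(bg-8-obj),0,1); print(n,"bg",bg,"wood",np.median(im[(full>.5)&(inn==0)]))
        w=(out>0).astype(float)
        for P,r in(([-72,138,50],9),([72,138,60],11),([-69,149,60],10),([60,149,70],12)):
            c=proj(n,tf(np.array([P])/1000,pc))[0]; cv2.circle(w,(int(round(c[1])),int(round(c[0]))),r,0,-1)
        W[n]=w; M[n][inn>0]=1; M[n]*=out
    for k in (list(I),["scene"],["top"]): print(k,*fit({n:M[n] for n in k},CASE,pc,w=W))
E
python3 fitcase.py
python3 - <<'E'
from h import *
for n in I: bot.read_camera(n)
m=masks_of("scoop_large",[.44,.378,.01],20);print({n:int(v.sum()) for n,v in m.items()})
for k in [m]+[{n:v} for n,v in m.items()]:
  if k: print(list(k),*fit(k,scoop(48),[.44,.378,.12]))
m=dict(np.load("m_scoop_medium.npz"));m2=masks_of("scoop_medium",[.433,.161,.01],20);print({n:int(v.sum()) for n,v in m2.items()})
for k in [m2]+[{n:v} for n,v in m2.items()]: print(list(k),*fit(k,scoop(40),[.432,.161,-.37]))
m=dict(np.load("m_gate.npz"))
G=GATE+[box(-87,-69,-9,9,4,20),box(-87,-69,-9,9,54,70)]
for k in [m]+[{n:v} for n,v in m.items()]: print("gate",list(k),*fit(k,G,[.63,.285,1.47],z=.008))
E
```

```text
scene bg 169.0 wood 87.0
top bg 149.0 wood 76.0
['scene', 'top'] [ 0.5539976  -0.20990873  0.17151125] 74.75977390283423
['scene'] [ 0.55440806 -0.21114527  0.16921713] 56.64066064996963
['top'] [ 0.55378132 -0.2094422   0.17140578] 13.419311538006557
{'scene': 724, 'top': 246}
['scene', 'top'] [0.43564025 0.37732999 0.21752301] 106.158935546875
['scene'] [0.43557428 0.37712448 0.20873918] 64.64013671875
['top'] [0.43658309 0.37796767 0.22660783] 37.2294921875
{'scene': 447, 'top': 189}
['scene', 'top'] [ 0.4305881   0.16211039 -0.36100463] 79.893310546875
['scene'] [ 0.43054944  0.16097774 -0.37698456] 32.83203125
['top'] [ 0.43156763  0.16545736 -0.38198453] 13.414306640625
gate ['scene', 'top'] [0.63327062 0.29273854 1.45713277] 180.393798828125
gate ['scene'] [0.6338661  0.29144675 1.46091828] 127.325927734375
gate ['top'] [0.63339778 0.29920979 1.43532213] 35.871337890625
```

```bash
cat > to.py <<'E'
# python3 to.py x y z ang : deltas to target in the tool's axes (turn first, then shift)
from h import *; import sys
x,y,z,a=[eval(v) for v in sys.argv[1:5]]
s=bot.read_state(); M=R.from_rotvec(s["tcp_rot"]).as_matrix()
cur=np.arctan2(M[1,1],M[0,1]); turn=-((a-cur+np.pi/2)%np.pi-np.pi/2)
M2=M@R.from_rotvec([0,0,turn]).as_matrix(); d=np.array([x,y,z])-s["tool_pos"]
print("turn %.4f"%turn,"shift after turn",np.round(M2.T@d,4),"before",np.round(M.T@d,4),"pos",np.round(s["tool_pos"],4),"ang %.3f q6 %.2f F"%(cur,s["q"][5]),np.round(s["wrist_force"],1),"w %.3f"%s["width"])
E
python3 to.py .431 .162 .12 np.pi/2-.37
```

```text
turn 0.0352 shift after turn [-0.367  -0.3677  0.1113] before [-0.3538 -0.3804  0.1113] pos [0.2218 0.6375 0.2313] ang 1.236 q6 -0.04 F [ 0.   0.3 -1.7] w 1.004
```

```bash
echo '{"moves":[[-0.04, -0.04, 0, 0.0352], [-0.04, -0.04, 0, 0], [-0.04, -0.04, 0, 0], [-0.04, -0.04, 0, 0], [-0.04, -0.04, 0, 0]]}' | python3 -m jog 1.0; echo '{"moves":[[-0.04, -0.04, 0.02, 0], [-0.04, -0.04, 0.02, 0], [-0.04, -0.04, 0.02, 0], [-0.04, -0.04, 0.02, 0], [0, 0, 0.02, 0]]}' | python3 -m jog; python3 to.py .431 .162 .12 np.pi/2-.37
```

```text
time: 3.82
tool_pos: [0.3383, 0.378, 0.2315]
tcp_rot: [0.577, 3.087, 0.001]
wrist_force: [0.5, -0.5, 0.3]
width: 1.001
grip_force: 0.0
time: 4.45
tool_pos: [0.4307, 0.1692, 0.1311]
tcp_rot: [0.586, 3.085, -0.0]
wrist_force: [0.3, 0.8, 0.2]
width: 1.0
grip_force: 0.0
turn -0.0057 shift after turn [-0.0029 -0.0066  0.0111] before [-0.0029 -0.0066  0.0111] pos [0.4307 0.1692 0.1311] ang 1.195 q6 -0.87 F [0.3 0.8 0.2] w 1.000
```

```bash
echo '{"moves":[[-0.0029, -0.0066, 0.011, -0.0057], [0, 0, 0.03, 0], [0, 0, 0.03, 0], [0, 0, 0.02, 0], [0, 0, 0.018, 0]]}' | python3 -m jog ; echo '{"moves":[[0, 0, 0.0015, 0], [0, 0, 0, 0], [0, 0, 0, 0], [0, 0, 0, 0], [0, 0, 0, 0]]}' | python3 -m jog 0 40;echo '{"moves":[[0, 0, 0, 0], [0, 0, 0, 0], [0, 0, 0, 0]]}' | python3 -m jog; python3 to.py .431 .162 .02 np.pi/2-.37
```

```text
time: 5.08
tool_pos: [0.4292, 0.1659, 0.0218]
tcp_rot: [0.566, 3.09, 0.0]
wrist_force: [0.0, 0.8, -0.7]
width: 1.003
grip_force: 0.0
time: 5.7
tool_pos: [0.4306, 0.1658, 0.022]
tcp_rot: [0.569, 3.088, 0.002]
wrist_force: [-0.9, 0.8, 6.2]
width: 0.455
grip_force: 42.2
time: 6.08
tool_pos: [0.4306, 0.1658, 0.022]
tcp_rot: [0.569, 3.088, 0.002]
wrist_force: [-0.6, 1.7, 6.4]
width: 0.455
grip_force: 42.3
turn 0.0057 shift after turn [-0.0018 -0.0034  0.002 ] before [-0.0018 -0.0034  0.002 ] pos [0.4306 0.1658 0.022 ] ang 1.206 q6 -0.89 F [-0.6  1.7  6.4] w 0.455
```

```bash
echo '{"moves":[[0, 0, -0.04, 0], [0, 0, -0.04, 0], [0, 0, -0.04, 0], [0, 0, -0.008, -0.178], [0, 0, 0, -0.178]]}' | python3 -m jog - 60; echo '{"moves":[[0, 0, 0, -0.178], [0, 0, 0, 0]]}' | python3 -m jog; python3 to.py .5383 -.2837 .15 np.pi/2+.171
```

```text
time: 6.7
tool_pos: [0.43, 0.1655, 0.1502]
tcp_rot: [0.004, 3.139, 0.001]
wrist_force: [-0.3, -0.8, -1.4]
width: 0.452
grip_force: 62.0
time: 6.95
tool_pos: [0.429, 0.1651, 0.1485]
tcp_rot: [0.263, -3.13, 0.0]
wrist_force: [-0.1, 0.3, -0.5]
width: 0.455
grip_force: 62.0
turn -0.0033 shift after turn [-0.0314 -0.4609 -0.0014] before [-0.0329 -0.4608 -0.0014] pos [0.429  0.1651 0.1485] ang 1.739 q6 -1.43 F [-0.1  0.3 -0.5] w 0.455
```

```bash
echo '{"moves":[[-0.004, -0.057, 0, 0], [-0.004, -0.057, 0, 0], [-0.004, -0.057, 0, 0], [-0.004, -0.057, 0, 0], [-0.004, -0.057, 0, 0]]}' | python3 -m jog; echo '{"moves":[[-0.004, -0.057, 0, 0], [-0.004, -0.057, 0, 0], [-0.0034, -0.06, 0, 0], [0, 0, 0, 0], [0, 0, 0, 0]]}' | python3 -m jog; python3 to.py .5383 -.2837 .09 np.pi/2+.171
```

```text
time: 7.58
tool_pos: [0.4972, -0.114, 0.1487]
tcp_rot: [-0.26, 3.131, 0.0]
wrist_force: [0.2, 0.7, -0.3]
width: 0.45
grip_force: 62.0
time: 8.2
tool_pos: [0.5371, -0.2815, 0.148]
tcp_rot: [0.261, -3.129, -0.002]
wrist_force: [0.3, 0.2, -0.5]
width: 0.45
grip_force: 62.0
turn -0.0044 shift after turn [-0.0008 -0.0025  0.058 ] before [-0.0009 -0.0025  0.058 ] pos [ 0.5371 -0.2815  0.148 ] ang 1.737 q6 -2.26 F [ 0.3  0.2 -0.5] w 0.450
```

Run:
```python
from h import *
for n in I:
    im=bot.read_camera(n); cv2.imwrite(f"pics/{n}1.png",im[:,:,::-1])
s=cv2.imread("pics/scene1.png");t=cv2.imread("pics/top1.png")
f=lambda im,r,c,h,w,k:cv2.convertScaleAbs(cv2.resize(im[r:r+h,c:c+w],None,fx=k,fy=k,interpolation=cv2.INTER_CUBIC),alpha=1.4,beta=15)
cv2.imwrite("pics/c3.png",np.hstack([f(s,90,250,110,95,4.2),np.vstack([f(t,160,280,110,95,4.2)])]))
m=masks_of("scoop_medium",[.5383,-.2837,.07],30);print({n:int(v.sum()) for n,v in m.items()})
```

```text
{'scene': 158, 'top': 2932}
```

View pics/c3.png

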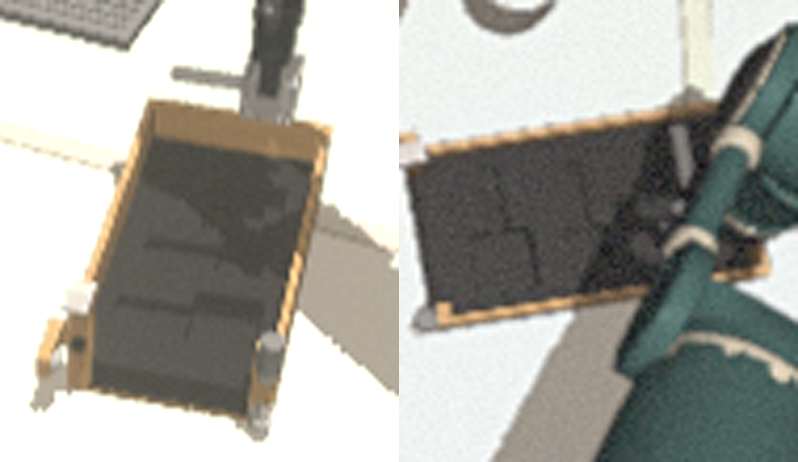

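```bash
echo '{"moves":[[0, -0.002, 0.03, -0.0044], [0, 0, 0.03, 0], [0, 0, 0.02, 0], [0, 0, 0.006, 0], [0, 0, 0, 0]]}' | python3 -m jog;  python3 to.py .5370 -.2839 .055 np.pi/2+.171
```

```text
time: 9.02
tool_pos: [0.5384, -0.2835, 0.0629]
tcp_rot: [0.274, -3.13, 0.0]
wrist_force: [0.4, -0.6, -1.1]
width: 0.451
grip_force: 62.0
turn 0.0034 shift after turn [ 0.0014 -0.0001  0.0079] before [ 0.0014 -0.0001  0.0079] pos [ 0.5384 -0.2835  0.0629] ang 1.745 q6 -2.27 F [ 0.4 -0.6 -1.1] w 0.451
```

```bash
echo '{"moves":[[0.0014, 0, 0.006, 0.0034], [0, 0, 0.004, 0], [0, 0, 0.004, 0], [0, 0, 0, 0]]}' | python3 -m jog;  python3 to.py .5370 -.2839 .031 np.pi/2+.171
```

```text
time: 9.52
tool_pos: [0.5365, -0.2839, 0.0484]
tcp_rot: [0.267, -3.13, -0.001]
wrist_force: [-0.2, -0.6, -0.8]
width: 0.45
grip_force: 62.0
turn -0.0005 shift after turn [-0.0005 -0.0001  0.0174] before [-0.0005 -0.0001  0.0174] pos [ 0.5365 -0.2839  0.0484] ang 1.741 q6 -2.27 F [-0.2 -0.6 -0.8] w 0.450
```

```bash
echo '{"moves":[[0, 0, 0.006, 0], [0, 0, 0.005, 0], [0, 0, 0.003, 0], [0, 0, 0.002, 0], [0, 0, 0, 0]]}' | python3 -m jog;  python3 to.py .5370 -.2839 .031 np.pi/2+.171
```

```text
time: 10.15
tool_pos: [0.5367, -0.2839, 0.0326]
tcp_rot: [0.268, -3.13, -0.0]
wrist_force: [0.0, -0.8, -1.2]
width: 0.449
grip_force: 62.0
turn -0.0003 shift after turn [-0.0003 -0.      0.0016] before [-0.0003 -0.      0.0016] pos [ 0.5367 -0.2839  0.0326] ang 1.742 q6 -2.27 F [ 0.  -0.8 -1.2] w 0.449
```

```bash
echo '{"moves":[[0, 0, 0.001, 0], [0, 0, 0.001, 0], [0, 0, 0, 0]]}' | python3 -m jog; echo '{"moves":[[0, 0, 0, 0], [0, 0, 0, 0], [0, 0, 0, 0]]}' | python3 -m jog 0.75; echo '{"moves":[[0, 0, -0.03, 0], [0, 0, -0.03, 0], [0, 0, 0, 0], [0, 0, 0, 0], [0, 0, 0, 0]]}' | python3 -m jog 0.0; python3 to.py .5383 -.2837 .031 np.pi/2+.171
```

```text
time: 10.52
tool_pos: [0.537, -0.2841, 0.0312]
tcp_rot: [-0.268, 3.13, -0.0]
wrist_force: [-1.0, 0.5, 2.3]
width: 0.449
grip_force: 62.2
time: 10.9
tool_pos: [0.5368, -0.284, 0.0307]
tcp_rot: [-0.268, 3.13, -0.0]
wrist_force: [-0.0, 0.5, 0.5]
width: 0.745
grip_force: 0.0
time: 11.52
tool_pos: [0.5357, -0.2833, 0.0891]
tcp_rot: [0.268, -3.128, -0.003]
wrist_force: [0.2, 0.4, 0.3]
width: -0.002
grip_force: 0.0
turn -0.0003 shift after turn [-0.0026 -0.0009  0.0581] before [-0.0026 -0.0009  0.0581] pos [ 0.5357 -0.2833  0.0891] ang 1.742 q6 -2.27 F [0.2 0.4 0.3] w -0.002
```

```bash
echo '{"moves":[[-0.0026, -0.001, 0.02, 0], [0, 0, 0.02, 0], [0, 0, 0.002, 0], [0, 0, 0, 0]]}' | python3 -m jog 0.42; echo '{"moves":[[0, 0, 0.003, 0], [0, 0, 0.002, 0], [0, 0, 0, 0]]}' | python3 -m jog; python3 to.py .5383 -.2837 .031 np.pi/2+.171
```

```text
time: 12.02
tool_pos: [0.539, -0.2842, 0.0477]
tcp_rot: [0.268, -3.129, -0.002]
wrist_force: [0.4, -0.2, 1.1]
width: 0.418
grip_force: 0.0
time: 12.4
tool_pos: [0.5398, -0.2847, 0.0441]
tcp_rot: [-0.268, 3.13, -0.001]
wrist_force: [0.3, 0.0, 0.0]
width: 0.42
grip_force: 0.0
turn -0.0003 shift after turn [0.0013 0.0012 0.0131] before [0.0013 0.0012 0.0131] pos [ 0.5398 -0.2847  0.0441] ang 1.742 q6 -2.27 F [0.3 0.  0. ] w 0.420
```

```bash
echo '{"moves":[[0.0013, 0.0012, 0.002, 0], [0, 0, 0.002, 0], [0, 0, 0, 0]]}' | python3 -m jog; echo '{"moves":[[0, 0, 0.002, 0], [0, 0, 0.002, 0], [0, 0, 0, 0]]}' | python3 -m jog; python3 to.py .5383 -.2837 .031 np.pi/2+.171
```

```text
time: 12.78
tool_pos: [0.5398, -0.2847, 0.0438]
tcp_rot: [-0.268, 3.127, -0.004]
wrist_force: [-3.6, 2.4, 16.9]
width: 0.42
grip_force: 8.6
time: 13.15
tool_pos: [0.5401, -0.2848, 0.0436]
tcp_rot: [-0.268, 3.127, -0.004]
wrist_force: [-12.3, 6.3, 38.2]
width: 0.418
grip_force: 19.2
turn -0.0001 shift after turn [0.0016 0.0014 0.0126] before [0.0016 0.0014 0.0126] pos [ 0.5401 -0.2848  0.0436] ang 1.742 q6 -2.27 F [-12.3   6.3  38.2] w 0.418
```

```bash
echo '{"moves":[[0, 0, -0.04, 0], [0, 0, -0.05, 0], [0, 0, -0.02, -0.044], [0, 0, 0, 0]]}' | python3 -m jog 1.0; python3 to.py .4357 .3773 .12 np.pi/2+.215
```

```text
time: 13.65
tool_pos: [0.5396, -0.2845, 0.1486]
tcp_rot: [-0.335, 3.119, -0.005]
wrist_force: [-0.2, -0.4, -0.4]
width: 1.0
grip_force: 0.0
turn -0.0008 shift after turn [-0.0396  0.6688  0.0263] before [-0.0391  0.6688  0.0263] pos [ 0.5396 -0.2845  0.1486] ang 1.785 q6 -2.31 F [-0.2 -0.4 -0.4] w 1.000
```

```bash
echo '{"moves":[[-0.0033, 0.056, 0, 0], [-0.0033, 0.056, 0, 0], [-0.0033, 0.056, 0, 0], [-0.0033, 0.056, 0, 0], [-0.0033, 0.056, 0, 0]]}' | python3 -m jog;echo '{"moves":[[-0.0033, 0.056, 0, 0], [-0.0033, 0.056, 0, 0], [-0.0033, 0.056, 0, 0], [-0.0033, 0.056, 0, 0], [-0.0033, 0.056, 0, 0]]}' | python3 -m jog;echo '{"moves":[[-0.0033, 0.056, 0.013, 0], [-0.0033, 0.053, 0.013, 0], [0, 0, 0, 0]]}' | python3 -m jog; python3 to.py .4357 .3773 .1 np.pi/2+.215
```

```text
time: 14.28
tool_pos: [0.4927, -0.0048, 0.1438]
tcp_rot: [0.334, -3.121, -0.001]
wrist_force: [1.2, 0.3, 0.1]
width: 0.997
grip_force: 0.0
time: 14.9
tool_pos: [0.4493, 0.2717, 0.1438]
tcp_rot: [0.335, -3.121, 0.002]
wrist_force: [0.7, -0.3, 0.4]
width: 1.002
grip_force: 0.0
time: 15.28
tool_pos: [0.4316, 0.3803, 0.1164]
tcp_rot: [0.342, -3.119, 0.003]
wrist_force: [-0.5, -1.0, -0.3]
width: 1.001
grip_force: 0.0
turn 0.0033 shift after turn [-0.0035 -0.0038  0.0164] before [-0.0035 -0.0038  0.0164] pos [0.4316 0.3803 0.1164] ang 1.789 q6 -1.11 F [-0.5 -1.  -0.3] w 1.001
```

Run:
```python
from h import *
for n in I: bot.read_camera(n)
for t,p,a in (("scoop_large",[.436,.377,.215],48),):
  m=masks_of(t,[p[0],p[1],.01],20);print({n:int(v.sum()) for n,v in m.items()})
  for n,v in m.items(): print(n,*fit({n:v},scoop(a),p))
```

```text
{'scene': 465, 'top': 295}
scene [0.33471056 0.39488752 1.61977366] 465.0
top [0.4269475  0.33261861 1.77095268] 93.761962890625
```

Run:
```python
from h import *
for n in I:
    im=bot.read_camera(n); cv2.imwrite(f"pics/{n}2.png",im[:,:,::-1])
s=cv2.imread("pics/scene2.png");t=cv2.imread("pics/top2.png")
f=lambda im,r,c,h,w,k:cv2.convertScaleAbs(cv2.resize(im[r:r+h,c:c+w],None,fx=k,fy=k,interpolation=cv2.INTER_CUBIC),alpha=1.3,beta=10)
cv2.imwrite("pics/c4.png",np.hstack([f(s,240,180,140,130,3),f(t,190,110,140,130,3)]))
```

```text
(no output)
```

View pics/c4.png

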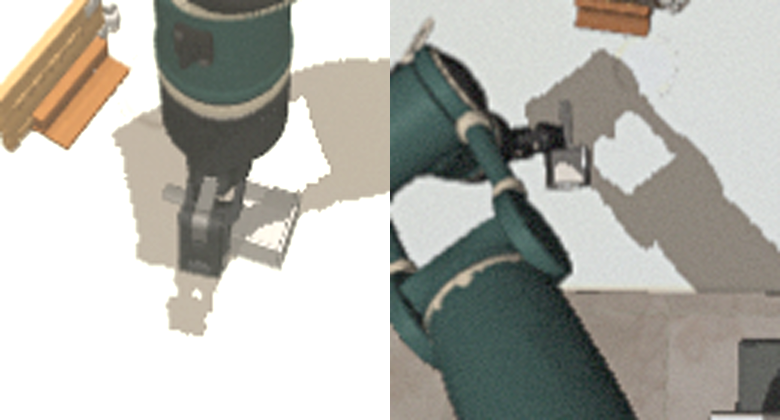

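```bash
echo '{"moves":[[0, -0.056, -0.03, 0], [0, -0.056, 0, 0], [0, -0.056, 0, 0], [0, -0.056, 0, 0], [0, -0.056, 0, 0]]}' | python3 -m jog
python3 - <<'E'
from h import *
for n in I: bot.read_camera(n)
print(atz("top",[246,169.5],0.02),atz("scene",[317,270],.02))
p=[.434,.332,.1];m=masks_of("scoop_large",[*p[:2],.01],20);print({n:int(v.sum()) for n,v in m.items()})
for y in(0.1,-.2):
  for k in [m]+[{n:v} for n,v in m.items()]: print(list(k),*fit(k,scoop(48),[*p[:2],y]))
E
python3 to.py .434 .332 .1 np.pi/2+.1
```

```text
time: 16.2
tool_pos: [0.4939, 0.1029, 0.15]
tcp_rot: [-0.334, 3.122, -0.0]
wrist_force: [1.0, -0.2, 0.6]
width: 1.0
grip_force: 0.0
[0.42400763 0.33144195 0.02      ] [0.41600473 0.33697706 0.02      ]
{'scene': 740, 'top': 267}
['scene', 'top'] [0.42667927 0.33299698 0.08460056] 70.64306640625
['scene'] [0.42664633 0.33222961 0.09516222] 32.9755859375
['top'] [0.42796253 0.33488703 0.09686554] 20.5078125
['scene', 'top'] [0.42664928 0.33295489 0.08656321] 70.61865234375
['scene'] [0.42671973 0.33223717 0.09359431] 33.04833984375
['top'] [0.42777088 0.33496207 0.0940256 ] 20.396484375
turn 0.1100 shift after turn [0.0368 0.2329 0.0498] before [0.0111 0.2355 0.0498] pos [0.4939 0.1039 0.1498] ang 1.781 q6 -1.62 F [ 0.1  0.8 -0.2] w 1.001
```

```bash
echo '{"moves":[[0, 0, 0, 0.116], [0.0088, 0.0575, 0, 0], [0.0088, 0.0575, 0, 0], [0.0088, 0.0575, 0.02, 0], [0.0088, 0.0575, 0.03, 0]]}' | python3 -m jog; echo '{"moves":[[0, 0, 0, 0]]}' | python3 -m jog; python3 to.py .4272 .3335 .022 np.pi/2+.094
```

```text
time: 17.02
tool_pos: [0.4363, 0.3323, 0.1018]
tcp_rot: [-0.157, 3.134, 0.004]
wrist_force: [0.5, -0.1, -0.6]
width: 0.998
grip_force: 0.0
time: 17.15
tool_pos: [0.4329, 0.3319, 0.0982]
tcp_rot: [0.164, -3.133, 0.002]
wrist_force: [0.4, -0.9, -0.1]
width: 0.997
grip_force: 0.0
turn 0.0108 shift after turn [0.0052 0.0022 0.0763] before [0.0051 0.0023 0.0763] pos [0.4329 0.3319 0.0982] ang 1.676 q6 -1.07 F [ 0.4 -0.9 -0.1] w 0.997
```

```bash
echo '{"moves":[[0.0051, 0.0022, 0.025, 0.0108], [0, 0, 0.025, 0], [0, 0, 0.02, 0], [0, 0, 0.006, 0], [0, 0, 0, 0]]}' | python3 -m jog; python3 to.py .4272 .3335 .022 np.pi/2+.094; echo '{"moves":[[0, 0, 0, 0], [0, 0, 0, 0], [0, 0, 0, 0], [0, 0, 0, 0], [0, 0, 0, 0]]}' | python3 -m jog 0 60;  python3 to.py .4272 .3335 .022 np.pi/2+.094
```

```text
time: 17.77
tool_pos: [0.4313, 0.3304, 0.0249]
tcp_rot: [0.138, -3.139, 0.0]
wrist_force: [-0.2, 0.0, 0.7]
width: 0.997
grip_force: 0.0
turn -0.0061 shift after turn [0.0038 0.0035 0.0029] before [0.0038 0.0035 0.0029] pos [0.4313 0.3304 0.0249] ang 1.659 q6 -1.05 F [-0.2  0.   0.7] w 0.997
time: 18.4
tool_pos: [0.4325, 0.3312, 0.0261]
tcp_rot: [-0.138, 3.136, 0.002]
wrist_force: [-0.8, -0.6, 5.2]
width: 0.54
grip_force: 62.1
turn -0.0061 shift after turn [0.0051 0.0028 0.0041] before [0.0051 0.0028 0.0041] pos [0.4325 0.3312 0.0261] ang 1.659 q6 -1.05 F [-0.8 -0.6  5.2] w 0.540
```

```bash
echo '{"moves":[[0, 0, 0, 0], [0, 0, 0, 0], [0, 0, 0, 0]]}' | python3 -m jog 1.0; echo '{"moves":[[0.005, 0.002, 0.003, 0], [0, 0, 0, 0], [0, 0, 0, 0]]}' | python3 -m jog; python3 to.py .4272 .3335 .022 np.pi/2+.094
```

```text
time: 18.77
tool_pos: [0.431, 0.3301, 0.0243]
tcp_rot: [0.138, -3.138, 0.001]
wrist_force: [-0.7, -0.7, -0.2]
width: 0.998
grip_force: 0.0
time: 19.15
tool_pos: [0.426, 0.3319, 0.0215]
tcp_rot: [0.138, -3.138, 0.0]
wrist_force: [0.6, -0.3, -0.5]
width: 0.997
grip_force: 0.0
turn -0.0059 shift after turn [-0.0014  0.0015 -0.0005] before [-0.0014  0.0015 -0.0005] pos [0.426  0.3319 0.0215] ang 1.659 q6 -1.04 F [ 0.6 -0.3 -0.5] w 0.997
```

```bash
echo '{"moves":[[0, 0, 0, 0], [0, 0, 0, 0], [0, 0, 0, 0], [0, 0, 0, 0], [0, 0, 0, 0]]}' | python3 -m jog 0 60; python3 to.py .4272 .3335 .022 np.pi/2+.094; echo '{"moves":[[0, 0, -0.04, 0], [0, 0, -0.04, 0], [0, 0, -0.04, 0], [0, 0, -0.01, -0.083], [0, 0, 0, 0]]}' | python3 -m jog; python3 to.py .5145 -.1458 .15 np.pi/2+.171
```

```text
time: 19.77
tool_pos: [0.4267, 0.3323, 0.0221]
tcp_rot: [-0.138, 3.138, 0.001]
wrist_force: [0.7, 0.6, 3.6]
width: 0.543
grip_force: 63.2
turn -0.0061 shift after turn [-0.0006  0.0012  0.0001] before [-0.0006  0.0012  0.0001] pos [0.4267 0.3323 0.0221] ang 1.659 q6 -1.04 F [0.7 0.6 3.6] w 0.543
time: 20.4
tool_pos: [0.4264, 0.3321, 0.1523]
tcp_rot: [-0.267, 3.129, 0.001]
wrist_force: [0.7, -0.1, -1.3]
width: 0.537
grip_force: 62.8
turn -0.0009 shift after turn [-0.0055 -0.486   0.002 ] before [-0.0059 -0.486   0.002 ] pos [0.4264 0.3321 0.1523] ang 1.741 q6 -1.13 F [ 0.7 -0.1 -1.3] w 0.537
```

```bash
echo '{"moves":[[-0.0006, -0.054, 0, 0], [-0.0006, -0.054, 0, 0], [-0.0006, -0.054, 0, 0], [-0.0006, -0.054, 0, 0], [-0.0006, -0.054, 0, 0]]}' | python3 -m jog; echo '{"moves":[[-0.0006, -0.054, 0, 0], [-0.0006, -0.054, 0, 0], [-0.0006, -0.054, 0, 0], [0, -0.054, 0, 0], [0, 0, 0, 0]]}' | python3 -m jog; python3 to.py .5139 -.1459 .065 np.pi/2+.171
```

```text
time: 21.02
tool_pos: [0.4738, 0.0646, 0.1499]
tcp_rot: [0.266, -3.127, -0.0]
wrist_force: [1.9, 0.6, -1.1]
width: 0.543
grip_force: 62.8
time: 21.65
tool_pos: [0.5129, -0.1492, 0.1499]
tcp_rot: [0.258, -3.129, -0.0]
wrist_force: [0.1, -0.1, -1.4]
width: 0.546
grip_force: 62.8
turn -0.0063 shift after turn [-0.0018  0.0031  0.0849] before [-0.0017  0.0031  0.0849] pos [ 0.5129 -0.1492  0.1499] ang 1.735 q6 -2.06 F [ 0.1 -0.1 -1.4] w 0.546
```

```bash
echo '{"moves":[[-0.0017, 0.0031, 0.03, -0.006], [0, 0, 0.03, 0], [0, 0, 0.02, 0], [0, 0, 0.003, 0], [0, 0, 0, 0]]}' | python3 -m jog; python3 to.py .5139 -.1459 .045 np.pi/2+.171
```

```text
time: 22.28
tool_pos: [0.5143, -0.1421, 0.0683]
tcp_rot: [0.278, -3.128, -0.001]
wrist_force: [0.1, -0.2, -0.1]
width: 0.538
grip_force: 62.8
turn 0.0060 shift after turn [ 0.001  -0.0037  0.0233] before [ 0.001  -0.0037  0.0233] pos [ 0.5143 -0.1421  0.0683] ang 1.748 q6 -2.06 F [ 0.1 -0.2 -0.1] w 0.538
```

```bash
echo '{"moves":[[0.001, -0.0035, 0.006, 0.005], [0, 0, 0, 0], [0, 0, 0, 0]]}' | python3 -m jog; python3 to.py .5139 -.1459 .045 np.pi/2+.171
```

```text
time: 22.65
tool_pos: [0.5146, -0.1467, 0.0631]
tcp_rot: [-0.269, 3.129, -0.0]
wrist_force: [0.3, -0.5, -1.6]
width: 0.543
grip_force: 62.8
turn 0.0005 shift after turn [0.0006 0.0009 0.0181] before [0.0006 0.0009 0.0181] pos [ 0.5146 -0.1467  0.0631] ang 1.742 q6 -2.07 F [ 0.3 -0.5 -1.6] w 0.543
```

```bash
echo '{"moves":[[0.0006, 0.0009, 0.008, 0], [0, 0, 0.005, 0], [0, 0, 0.004, 0], [0, 0, 0, 0]]}' | python3 -m jog; python3 to.py .5139 -.1459 .045 np.pi/2+.171
```

```text
time: 23.15
tool_pos: [0.5131, -0.1455, 0.045]
tcp_rot: [0.27, -3.129, -0.001]
wrist_force: [0.1, -0.0, -0.1]
width: 0.542
grip_force: 62.8
turn 0.0009 shift after turn [-0.0007 -0.0005  0.    ] before [-0.0007 -0.0005  0.    ] pos [ 0.5131 -0.1455  0.045 ] ang 1.743 q6 -2.07 F [ 0.1 -0.  -0.1] w 0.542
```

In the pocket (tip z below the foam-contact height, no force). Lower on, release, press the rim.

```bash
echo '{"moves":[[-0.0004, 0, 0.006, 0], [0, 0, 0.004, 0], [0, 0, 0.003, 0], [0, 0, 0.001, 0], [0, 0, 0, 0]]}' | python3 -m jog;  python3 to.py .5145 -.1458 .03 np.pi/2+.171
```

```text
time: 23.78
tool_pos: [0.514, -0.1456, 0.0316]
tcp_rot: [0.27, -3.13, -0.0]
wrist_force: [0.0, 0.0, 0.1]
width: 0.545
grip_force: 62.8
turn 0.0009 shift after turn [-0.0005 -0.0003  0.0016] before [-0.0005 -0.0003  0.0016] pos [ 0.514  -0.1456  0.0316] ang 1.743 q6 -2.07 F [0.  0.  0.1] w 0.545
```

```bash
echo '{"moves":[[0, 0, 0.001, 0], [0, 0, 0, 0]]}' | python3 -m jog; echo '{"moves":[[0, 0, 0, 0], [0, 0, 0, 0]]}' | python3 -m jog 0.8; echo '{"moves":[[0, 0, -0.03, 0], [0, 0, -0.01, 0], [0, 0, 0, 0], [0, 0, 0, 0]]}' | python3 -m jog; echo '{"moves":[[0, 0, 0, 0], [0, 0, 0, 0], [0, 0, 0, 0]]}' | python3 -m jog 0.52;  python3 to.py .5145 -.1458 .045 np.pi/2+.171
```

```text
time: 24.02
tool_pos: [0.5143, -0.1457, 0.0311]
tcp_rot: [-0.27, 3.13, -0.0]
wrist_force: [-0.6, 0.4, 2.2]
width: 0.539
grip_force: 63.2
time: 24.28
tool_pos: [0.514, -0.1456, 0.0306]
tcp_rot: [-0.27, 3.13, -0.0]
wrist_force: [0.4, -1.2, -1.2]
width: 0.797
grip_force: 0.0
time: 24.78
tool_pos: [0.5133, -0.1454, 0.0698]
tcp_rot: [0.27, -3.129, -0.001]
wrist_force: [0.3, 0.0, 0.5]
width: 0.802
grip_force: 0.0
time: 25.15
tool_pos: [0.5138, -0.1455, 0.0703]
tcp_rot: [0.27, -3.129, -0.0]
wrist_force: [-0.3, 0.4, -0.4]
width: 0.522
grip_force: 0.0
turn 0.0009 shift after turn [-0.0007 -0.0004  0.0253] before [-0.0007 -0.0004  0.0253] pos [ 0.5138 -0.1455  0.0703] ang 1.743 q6 -2.07 F [-0.3  0.4 -0.4] w 0.522
```

```bash
echo '{"moves":[[0, 0, 0.015, 0], [0, 0, 0.008, 0], [0, 0, 0.003, 0], [0, 0, 0.001, 0]]}' | python3 -m jog; echo '{"moves":[[0, 0, 0.001, 0], [0, 0, 0, 0]]}' | python3 -m jog; python3 to.py .5145 -.1458 .045 np.pi/2+.171
```

```text
time: 25.65
tool_pos: [0.5137, -0.1455, 0.0431]
tcp_rot: [0.27, -3.129, -0.001]
wrist_force: [-0.8, -0.2, 0.3]
width: 0.519
grip_force: 0.0
time: 25.9
tool_pos: [0.5143, -0.1457, 0.043]
tcp_rot: [-0.27, 3.129, -0.001]
wrist_force: [-1.0, 0.6, 0.4]
width: 0.526
grip_force: 0.0
turn 0.0009 shift after turn [-0.0001 -0.0001 -0.002 ] before [-0.0001 -0.0001 -0.002 ] pos [ 0.5143 -0.1457  0.043 ] ang 1.743 q6 -2.07 F [-1.   0.6  0.4] w 0.526
```

```bash
echo '{"moves":[[0, 0, 0.001, 0], [0, 0, 0.001, 0], [0, 0, 0, 0]]}' | python3 -m jog; python3 to.py .5145 -.1458 .045 np.pi/2+.171
```

```text
time: 26.28
tool_pos: [0.5145, -0.1457, 0.0428]
tcp_rot: [-0.27, 3.129, -0.0]
wrist_force: [-5.1, 2.0, 13.5]
width: 0.52
grip_force: 6.6
turn 0.0010 shift after turn [-0.     -0.0001 -0.0022] before [-0.     -0.0001 -0.0022] pos [ 0.5145 -0.1457  0.0428] ang 1.743 q6 -2.07 F [-5.1  2.  13.5] w 0.520
```

```bash
echo '{"moves":[[0, 0, -0.04, 0], [0, 0, -0.05, 0], [0, 0, -0.02, 0.175], [0, 0, 0, 0.175], [0, 0, 0, 0.175]]}' | python3 -m jog 0.7; echo '{"moves":[[0, 0, 0, 0.175], [0, 0, 0, 0.175], [0, 0, 0, 0.175], [0, 0, 0, 0.175], [0, 0, 0, 0.175]]}' | python3 -m jog;  echo '{"moves":[[0, 0, 0, 0.172], [0, 0, 0, 0]]}' | python3 -m jog
python3 - <<'E'
from h import *
for n in I: bot.read_camera(n)
a=np.linspace(0,6.28,25)[:-1]
CAP=[np.vstack([np.c_[.009*np.cos(a),.009*np.sin(a),0*a],np.c_[.009*np.cos(a),.009*np.sin(a),0*a+.028]])]
p=[.4606,-.0749,0]
m=masks_of("cap",[*p[:2],.08],12);print({n:int(v.sum()) for n,v in m.items()})
for k in [m]+[{n:v} for n,v in m.items()]:
    if k: print(list(k),*fit(k,CAP,p,z=.068))
for n in I:
  for t in("pin_low","pin_up","cap"):
    print(n,t,[(round(d["conf"],2),np.round(d["pixel"],1).tolist()) for d in bot.spot_point(n,t)[:2]],np.round(proj(n,[*p[:2],{"pin_low":.018,"pin_up":.068,"cap":.068}[t]]),1))
E
python3 to.py .4606 -.0749 .13 .171
```

```text
time: 26.9
tool_pos: [0.5144, -0.1457, 0.1515]
tcp_rot: [0.56, 3.089, -0.0]
wrist_force: [0.6, 0.1, -0.1]
width: 0.703
grip_force: 0.0
time: 27.52
tool_pos: [0.514, -0.1456, 0.1507]
tcp_rot: [1.817, 2.562, 0.0]
wrist_force: [0.5, 0.8, -1.3]
width: 0.701
grip_force: 0.0
time: 27.78
tool_pos: [0.514, -0.1456, 0.1507]
tcp_rot: [2.022, 2.404, 0.0]
wrist_force: [0.7, 0.1, 0.6]
width: 0.697
grip_force: 0.0
{}
scene pin_low [(0.7, [189.0, 313.5]), (0.15, [269.2, 200.7])] [[189.8 311.7]]
scene pin_up [(0.73, [182.2, 263.7]), (0.57, [179.5, 314.9])] [[178.  313.4]]
scene cap [(0.59, [174.7, 314.9]), (0.51, [249.3, 217.8])] [[178.  313.4]]
top pin_low [(0.86, [232.2, 286.2]), (0.49, [220.3, 326.4])] [[237.1 284.5]]
top pin_up [(0.7, [234.1, 284.2]), (0.62, [236.2, 287.7])] [[236.  285.6]]
top cap [(0.43, [235.7, 288.7])] [[236.  285.6]]
turn 0.0002 shift after turn [ 0.0787 -0.0406  0.0206] before [ 0.0787 -0.0406  0.0206] pos [ 0.514  -0.1456  0.1506] ang 0.171 q6 -0.49 F [-0.7  0.3 -0.3] w 0.704
```

```bash
echo '{"moves":[[0.04, -0.02, 0, 0], [0.0387, -0.0206, 0.01, 0], [0, 0, 0.01, 0], [0, 0, 0, 0], [0, 0, 0, 0]]}' | python3 -m jog 0.5; python3 to.py .4606 -.0749 .078 .171
```

```text
time: 28.9
tool_pos: [0.4617, -0.0757, 0.1312]
tcp_rot: [2.024, 2.401, 0.001]
wrist_force: [0.3, -0.2, -0.2]
width: 0.5
grip_force: 0.0
turn -0.0008 shift after turn [ 0.001  -0.001   0.0532] before [ 0.001  -0.001   0.0532] pos [ 0.4617 -0.0757  0.1312] ang 0.170 q6 -0.39 F [ 0.3 -0.2 -0.2] w 0.500
```

```bash
echo '{"moves":[[0.001, -0.001, 0.025, 0], [0, 0, 0.02, 0], [0, 0, 0.008, 0], [0, 0, 0, 0]]}' | python3 -m jog; echo '{"moves":[[0, 0, 0, 0], [0, 0, 0, 0], [0, 0, 0, 0], [0, 0, 0, 0], [0, 0, 0, 0]]}' | python3 -m jog 0 30; python3 to.py .4606 -.0749 .078 .171
```

```text
time: 29.4
tool_pos: [0.4596, -0.0745, 0.0775]
tcp_rot: [-2.024, -2.402, 0.001]
wrist_force: [0.5, 0.4, 0.7]
width: 0.503
grip_force: 0.0
time: 30.02
tool_pos: [0.4605, -0.0744, 0.0787]
tcp_rot: [2.023, 2.401, 0.001]
wrist_force: [-0.2, 0.0, 5.4]
width: 0.199
grip_force: 29.5
turn -0.0002 shift after turn [-0.0006  0.      0.0007] before [-0.0006  0.      0.0007] pos [ 0.4605 -0.0744  0.0787] ang 0.171 q6 -0.38 F [-0.2  0.   5.4] w 0.199
```

```bash
echo '{"moves":[[0, 0, -0.03, 0], [0, 0, -0.03, 0], [0, 0, -0.02, 0], [0, 0, 0, 0]]}' | python3 -m jog; python3 to.py .5455 -.3252 .16 .171
```

```text
time: 30.52
tool_pos: [0.4606, -0.0743, 0.159]
tcp_rot: [2.022, 2.401, 0.003]
wrist_force: [-0.1, 0.1, 0.5]
width: 0.197
grip_force: 30.6
turn -0.0002 shift after turn [-0.2617  0.041  -0.0005] before [-0.2617  0.041  -0.0005] pos [ 0.4606 -0.0743  0.159 ] ang 0.171 q6 -0.38 F [-0.1  0.1  0.5] w 0.197
```

```bash
echo '{"moves":[[-0.0523, 0.0082, 0, 0], [-0.0523, 0.0082, 0, 0], [-0.0523, 0.0082, 0, 0], [-0.0523, 0.0082, 0, 0], [-0.0523, 0.0082, 0, 0]]}' | python3 -m jog; echo '{"moves":[[0, 0, 0.03, 0], [0, 0, 0.03, 0], [0, 0, 0.03, 0], [0, 0, 0, 0], [0, 0, 0, 0]]}' | python3 -m jog; python3 to.py .5455 -.3252 .05 .171
```

```text
time: 31.15
tool_pos: [0.5437, -0.3258, 0.1553]
tcp_rot: [-2.022, -2.4, 0.0]
wrist_force: [0.8, -0.4, 0.3]
width: 0.19
grip_force: 30.6
time: 31.78
tool_pos: [0.5442, -0.3247, 0.0675]
tcp_rot: [-2.023, -2.402, 0.0]
wrist_force: [-0.7, 0.4, 0.9]
width: 0.195
grip_force: 30.6
turn -0.0002 shift after turn [-0.0007  0.0012  0.0175] before [-0.0007  0.0012  0.0175] pos [ 0.5442 -0.3247  0.0675] ang 0.171 q6 -0.75 F [-0.7  0.4  0.9] w 0.195
```

```bash
echo '{"moves":[[-0.0007, 0.0012, 0.01, 0], [0, 0, 0.008, 0], [0, 0, 0, 0], [0, 0, 0, 0]]}' | python3 -m jog; python3 to.py .5455 -.3252 .037 .171
```

```text
time: 32.28
tool_pos: [0.5456, -0.3253, 0.0497]
tcp_rot: [2.024, 2.403, 0.0]
wrist_force: [0.5, -0.4, -0.2]
width: 0.191
grip_force: 30.6
turn -0.0003 shift after turn [ 0.0002 -0.0001  0.0127] before [ 0.0002 -0.0001  0.0127] pos [ 0.5456 -0.3253  0.0497] ang 0.171 q6 -0.75 F [ 0.5 -0.4 -0.2] w 0.191
```

```bash
echo '{"moves":[[0, 0, 0.006, 0], [0, 0, 0.004, 0], [0, 0, 0.003, 0], [0, 0, 0, 0]]}' | python3 -m jog; echo '{"moves":[[0, 0, 0.003, 0], [0, 0, 0, 0]]}' | python3 -m jog; python3 to.py .5455 -.3252 .031 .171
```

```text
time: 32.78
tool_pos: [0.5453, -0.3251, 0.0361]
tcp_rot: [-2.023, -2.402, 0.0]
wrist_force: [0.2, -0.4, -0.3]
width: 0.196
grip_force: 30.6
time: 33.02
tool_pos: [0.5454, -0.3252, 0.0334]
tcp_rot: [-2.024, -2.402, 0.0]
wrist_force: [-0.1, -0.2, -0.9]
width: 0.194
grip_force: 30.6
turn -0.0003 shift after turn [0.     0.0001 0.0024] before [0.     0.0001 0.0024] pos [ 0.5454 -0.3252  0.0334] ang 0.171 q6 -0.75 F [-0.1 -0.2 -0.9] w 0.194
```

In. Down 2 mm more, release, then press its top with shut fingers (cap top should be at 48 mm).

```bash
echo '{"moves":[[0, 0, 0.0015, 0], [0, 0, 0.0005, 0], [0, 0, 0, 0]]}' | python3 -m jog; echo '{"moves":[[0, 0, 0, 0], [0, 0, 0, 0]]}' | python3 -m jog 0.4; echo '{"moves":[[0, 0, -0.03, 0], [0, 0, -0.01, 0], [0, 0, 0, 0]]}' | python3 -m jog; echo '{"moves":[[0, 0, 0, 0], [0, 0, 0, 0], [0, 0, 0, 0]]}' | python3 -m jog 0.0; echo '{"moves":[[0, 0, 0.012, 0], [0, 0, 0.008, 0], [0, 0, 0.002, 0], [0, 0, 0, 0]]}' | python3 -m jog; python3 to.py .5455 -.3252 .048 .171
```

```text
time: 33.4
tool_pos: [0.5455, -0.3253, 0.0316]
tcp_rot: [-2.024, -2.403, 0.0]
wrist_force: [-0.7, -0.3, -0.7]
width: 0.193
grip_force: 30.6
time: 33.65
tool_pos: [0.5457, -0.3254, 0.0317]
tcp_rot: [2.024, 2.403, 0.0]
wrist_force: [0.9, -0.5, -0.5]
width: 0.402
grip_force: 0.0
time: 34.02
tool_pos: [0.5465, -0.3259, 0.0728]
tcp_rot: [2.022, 2.401, 0.001]
wrist_force: [-0.4, -0.9, -0.4]
width: 0.4
grip_force: 0.0
time: 34.4
tool_pos: [0.5451, -0.325, 0.0708]
tcp_rot: [-2.023, -2.402, 0.0]
wrist_force: [0.7, 0.5, 0.1]
width: 0.004
grip_force: 0.0
time: 34.9
tool_pos: [0.5454, -0.3252, 0.0493]
tcp_rot: [-2.024, -2.402, 0.0]
wrist_force: [-0.2, -0.2, 0.4]
width: 0.001
grip_force: 0.0
turn -0.0003 shift after turn [-0.      0.0001  0.0013] before [-0.      0.0001  0.0013] pos [ 0.5454 -0.3252  0.0493] ang 0.171 q6 -0.75 F [-0.2 -0.2  0.4] w 0.001
```

```bash
echo '{"moves":[[0, 0, 0.001, 0], [0, 0, 0.001, 0], [0, 0, 0, 0]]}' | python3 -m jog; python3 to.py .5455 -.3252 .048 .171;  echo '{"moves":[[0, 0, -0.03, 0], [0, 0, -0.05, 0], [0, 0, -0.03, 0], [0, 0, 0, 0]]}' | python3 -m jog 0.6
python3 - <<'E'
from h import *
from scipy.spatial import ConvexHull
for n in I: bot.read_camera(n)
m=masks_of("gate",[.633,.29,.04],20); np.savez("m_gate2.npz",**m);print({n:int(v.sum()) for n,v in m.items()})
G=GATE+[box(-87,-69,-9,9,4,20),box(-87,-69,-9,9,54,70)]
for g in (GATE,G):
  for k in [m]+[{n:v} for n,v in m.items()]: print("gate",list(k),*fit(k,g,[.633,.292,1.457],z=.008))
E
```

```text
time: 35.28
tool_pos: [0.5459, -0.3255, 0.0481]
tcp_rot: [2.024, 2.402, 0.0]
wrist_force: [0.0, -1.0, 0.5]
width: 0.002
grip_force: 0.6
turn -0.0003 shift after turn [ 0.0004 -0.0003  0.0001] before [ 0.0004 -0.0003  0.0001] pos [ 0.5459 -0.3255  0.0481] ang 0.171 q6 -0.75 F [ 0.  -1.   0.5] w 0.002
time: 35.78
tool_pos: [0.5477, -0.3268, 0.1616]
tcp_rot: [2.019, 2.397, 0.001]
wrist_force: [0.3, 0.2, -0.1]
width: 0.602
grip_force: 0.0
{'scene': 856, 'top': 282}
gate ['scene', 'top'] [0.63201996 0.28652768 1.41768963] 234.5390625
gate ['scene'] [0.63256914 0.28536655 1.40561946] 181.7255859375
gate ['top'] [0.63213123 0.28968267 1.44430275] 42.392333984375
gate ['scene', 'top'] [0.63311928 0.29267829 1.46300156] 238.103271484375
gate ['scene'] [0.6336488  0.29009343 1.46581285] 186.166259765625
gate ['top'] [0.6333072  0.2983034  1.43648041] 30.516357421875
```

```bash
cat > fg.py <<'E'
from h import *
a=np.linspace(0,6.28,17)[:-1]
def cyl(x,z0,z1,r=9): return np.vstack([np.c_[x+r*np.cos(a),r*np.sin(a),0*a+z] for z in(z0,z1)])/1000
G=GATE+[cyl(-78,4,20),cyl(-78,54,70),box(-78,-66,-3,3,6,18),box(-78,-66,-3,3,56,68)]
if __name__=="__main__":
    st=dict(np.load("m_stand.npz"));W={n:1-cv2.dilate((st[n]>0).astype(np.uint8),np.ones((3,3))).astype(float) for n in st}
    for n in W: W[n][:, :]=W[n]
    for f in("m_gate.npz","m_gate2.npz"):
        m=dict(np.load(f))
        for k in [m]+[{n:v} for n,v in m.items()]: print("gate",list(k),*fit(k,G,[.633,.292,1.457],z=.008,w={"scene":W["scene"],"top":np.ones((384,512))}))
    STAND=[box(-45,45,-40,40,0,8),box(-45,45,-16,16,0,30)]
    for k in [st]+[{n:v} for n,v in st.items()]: print("stand",list(k),*fit(k,STAND,[.633,.285,1.457]))
    p=[.6332,.292,1.457]
    out=[]
    for n,r,c,h,w,s in(("scene",228,172,60,66,6),("top",170,155,40,62,6)):
        im=cv2.imread(f"pics/{n}0.png")[r:r+h,c:c+w]
        im=cv2.convertScaleAbs(cv2.resize(im,None,fx=s,fy=s,interpolation=cv2.INTER_CUBIC),alpha=1.3)
        for b in G[:3]:
            q=proj(n,tf(b,p,.008)); q=(np.c_[q[:,1]-c+.5,q[:,0]-r+.5]*s).astype(int)
            for i in range(len(q)):
                for j in range(i):
                    if len(q)==8 and bin(i^j).count("1")==1: cv2.line(im,tuple(map(int,q[i])),tuple(map(int,q[j])),(255,0,0),1)
            if len(q)>8: cv2.polylines(im,[q[:16]],1,(255,0,0));cv2.polylines(im,[q[16:]],1,(0,0,255))
        out.append(im)
    o=np.zeros((360,772,3),np.uint8); o[:360,:396]=out[0]; o[:240,400:772]=out[1]; cv2.imwrite("pics/c5.png",o)
E
python3 fg.py
```

```text
gate ['scene', 'top'] [0.63245256 0.29154064 1.44180601] 59.958984375
gate ['scene'] [0.63268988 0.29102863 1.44058955] 23.193603515625
gate ['top'] [0.63312566 0.29646722 1.43852426] 27.013671875
gate ['scene', 'top'] [0.63204053 0.29167877 1.44875428] 96.731201171875
gate ['scene'] [0.63176315 0.29048815 1.44491389] 58.908935546875
gate ['top'] [0.63299847 0.2963615  1.4402379 ] 26.17236328125
stand ['scene', 'top'] [0.63120509 0.28608976 1.43057457] 690.3671875
stand ['scene'] [0.631711   0.28386693 1.39857443] 458.2177734375
stand ['top'] [0.63102328 0.2888031  1.44849558] 217.12060546875
```

View pics/c5.png

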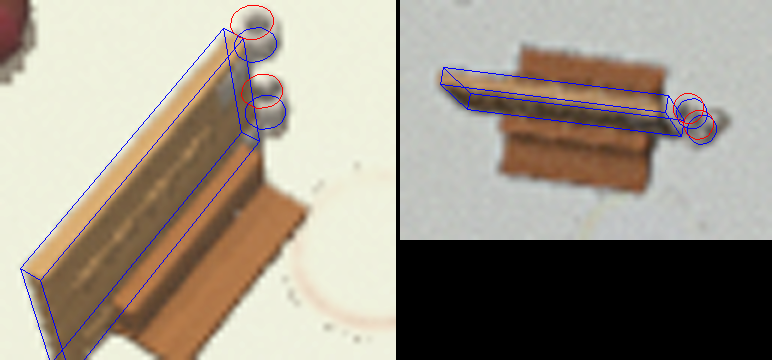

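```bash
python3 - <<'E'
from h import *
o,v1=ray("top",[138,100]);_,v2=ray("top",[138,400]);n=np.cross(v1,v2)
for rc in([165,0],[90,95],[50,140],[20,190]):
    q,w=ray("scene",rc); t=n@(o-q)/(n@w); print(rc,np.round(q+t*w,3),"t",round(t,2))
print("table x at row138",atz("top",[138,250],0),atz("top",[138,250],.5),atz("top",[138,250],.7))
p=np.array([.632,.290,1.444])
for f,l in(("gate_low",[-78,0,4]),("gate_up",[-78,0,54]),("gate_edge",[66,0,0]),("s_up_rim",[-78,0,70]),("s_low_rim",[-78,0,20])):
    P=tf(np.array([l])/1000,p,.008); print(f,np.round(P,4),*[np.round(proj(c,P)[0],1) for c in("scene","top")])
s=bot.read_state();print(s["q"])
E
python3 to.py .632 .29 .15 -.128
```

```text
[165, 0] [0.631 0.549 0.597] t 0.46
[90, 95] [0.632 0.405 0.597] t 0.52
[50, 140] [0.631 0.312 0.606] t 0.57
[20, 190] [0.637 0.177 0.591] t 0.68
table x at row138 [0.83175076 0.05274389 0.        ] [0.66863166 0.04580993 0.5       ] [0.60338402 0.04303635 0.7       ]
gate_low [[0.6221 0.2126 0.012 ]] [245.9 216.8] [191.7 205.3]
gate_up [[0.6221 0.2126 0.062 ]] [234.7 215.2] [189.1 203.7]
gate_edge [[0.6403 0.3555 0.008 ]] [288.7 182.2] [186.6 166.6]
s_up_rim [[0.6221 0.2126 0.078 ]] [230.9 214.6] [188.2 203.1]
s_low_rim [[0.6221 0.2126 0.028 ]] [242.4 216.3] [190.9 204.8]
[-5.76925286e-01  2.44977908e-01  1.77139469e+00  3.27192492e-05
  1.12867134e+00 -7.47616148e-01]
turn 0.2987 shift after turn [0.6207 0.0085 0.0065] before [0.5907 0.1907 0.0065] pos [ 0.5444 -0.3246  0.1555] ang 0.171 q6 -0.75 F [-0.3  0.  -0.3] w 0.603
```

```bash
echo '{"moves":[[0, 0, 0, 0.15], [0, 0, 0, 0.1487], [0.056, 0.0008, 0, 0], [0.056, 0.0008, 0, 0], [0.056, 0.0008, 0, 0]]}' | python3 -m jog; echo '{"moves":[[0.056, 0.0008, 0, 0], [0.056, 0.0008, 0, 0], [0.056, 0.0008, 0, 0], [0.056, 0.0008, 0, 0], [0.056, 0.0008, 0, 0]]}' | python3 -m jog; echo '{"moves":[[0.056, 0.0008, 0, 0], [0.056, 0.0008, 0, 0], [0.056, 0.0008, 0, 0], [0, 0, 0, 0], [0, 0, 0, 0]]}' | python3 -m jog; python3 to.py .632 .29 .13 -.128
```

```text
time: 36.6
tool_pos: [0.5682, -0.1573, 0.1554]
tcp_rot: [-2.358, -2.072, 0.003]
wrist_force: [1.4, -0.0, -0.8]
width: 0.599
grip_force: 0.0
time: 37.22
tool_pos: [0.6079, 0.1198, 0.1554]
tcp_rot: [-2.358, -2.074, 0.005]
wrist_force: [0.1, 0.2, 0.1]
width: 0.598
grip_force: 0.0
time: 37.85
tool_pos: [0.6318, 0.284, 0.1555]
tcp_rot: [-2.358, -2.075, 0.006]
wrist_force: [0.0, -0.3, -0.1]
width: 0.598
grip_force: 0.0
turn 0.0009 shift after turn [ 0.0061 -0.0005  0.0255] before [ 0.0061 -0.0004  0.0255] pos [0.6318 0.284  0.1555] ang -0.127 q6 0.51 F [ 0.  -0.3 -0.1] w 0.598
```

```bash
echo '{"moves":[[0.006, 0, 0.02, 0], [0, 0, 0.03, 0], [0, 0, 0.03, 0], [0, 0, 0.011, 0], [0, 0, 0, 0]]}' | python3 -m jog; python3 to.py .632 .29 .064 -.128; echo '{"moves":[[0, 0, 0, 0], [0, 0, 0, 0], [0, 0, 0, 0], [0, 0, 0, 0], [0, 0, 0, 0]]}' | python3 -m jog 0 70; python3 to.py .632 .29 .064 -.128
```

```text
time: 38.48
tool_pos: [0.6327, 0.2893, 0.0649]
tcp_rot: [-2.359, -2.073, 0.005]
wrist_force: [0.6, 0.0, 0.4]
width: 0.601
grip_force: 0.0
turn -0.0010 shift after turn [ 0.0006 -0.0008  0.0009] before [ 0.0006 -0.0008  0.0009] pos [0.6327 0.2893 0.0649] ang -0.129 q6 0.52 F [0.6 0.  0.4] w 0.601
time: 39.1
tool_pos: [0.6338, 0.291, 0.0685]
tcp_rot: [-2.359, -2.075, -0.002]
wrist_force: [-3.4, -0.1, 5.3]
width: 0.097
grip_force: 70.2
turn 0.0001 shift after turn [-0.0012 -0.0017  0.0045] before [-0.0012 -0.0017  0.0045] pos [0.6338 0.291  0.0685] ang -0.128 q6 0.52 F [-3.4 -0.1  5.3] w 0.097
```

```bash
echo '{"moves":[[0, 0, -0.03, 0], [0, 0, -0.03, 0], [0, 0, -0.03, 0], [0, 0, 0, -0.15], [0, 0, 0, -0.149]]}' | python3 -m jog; echo '{"moves":[[0, 0, 0, 0], [0, 0, 0, 0]]}' | python3 -m jog; python3 to.py .4371 .0611 .16 .171
```

```text
time: 39.72
tool_pos: [0.6342, 0.2906, 0.1578]
tcp_rot: [2.017, 2.407, 0.003]
wrist_force: [-0.1, -0.0, -1.1]
width: 0.098
grip_force: 69.2
time: 39.98
tool_pos: [0.6336, 0.2904, 0.1565]
tcp_rot: [-2.026, -2.401, 0.0]
wrist_force: [0.4, -0.1, -1.0]
width: 0.095
grip_force: 69.1
turn -0.0023 shift after turn [-0.1925 -0.2326 -0.0035] before [-0.1931 -0.2322 -0.0035] pos [0.6336 0.2904 0.1565] ang 0.169 q6 0.23 F [ 0.4 -0.1 -1. ] w 0.095
```

```bash
echo '{"moves":[[-0.0385, -0.0465, 0, -0.002], [-0.0385, -0.0465, 0, 0], [-0.0385, -0.0465, 0, 0], [-0.0385, -0.0465, 0, 0], [-0.0385, -0.0465, 0, 0]]}' | python3 -m jog; echo '{"moves":[[0, 0, 0.03, 0], [0, 0, 0.03, 0], [0, 0, 0, 0], [0, 0, 0, 0]]}' | python3 -m jog; python3 to.py .4371 .0611 .0955 .171
python3 - <<'E'
from h import *
for n in I:
    im=bot.read_camera(n); cv2.imwrite(f"pics/{n}3.png",im[:,:,::-1])
for t in("gate_low","gate_up","gate_edge","pin_low","pin_up"):
    for n in I: print(n,t,[(round(d["conf"],2),np.round(d["pixel"],1).tolist()) for d in bot.spot_point(n,t)[:2]])
s=cv2.imread("pics/scene3.png");t=cv2.imread("pics/top3.png")
f=lambda im,r,c,h,w,k:cv2.convertScaleAbs(cv2.resize(im[r:r+h,c:c+w],None,fx=k,fy=k,interpolation=cv2.INTER_CUBIC),alpha=1.3,beta=10)
cv2.imwrite("pics/c6.png",np.hstack([f(s,160,240,90,100,4),f(t,185,210,90,100,4)]))
E
```

```text
time: 40.6
tool_pos: [0.4365, 0.0596, 0.1567]
tcp_rot: [2.022, 2.403, 0.0]
wrist_force: [0.1, -0.8, -2.1]
width: 0.097
grip_force: 69.2
time: 41.1
tool_pos: [0.4385, 0.061, 0.0975]
tcp_rot: [2.021, 2.404, 0.001]
wrist_force: [-0.2, -0.6, -1.0]
width: 0.093
grip_force: 69.2
turn 0.0015 shift after turn [ 0.0003 -0.0013  0.002 ] before [ 0.0003 -0.0013  0.002 ] pos [0.4385 0.061  0.0975] ang 0.172 q6 -0.09 F [-0.2 -0.6 -1. ] w 0.093
scene gate_low [(0.67, [171.4, 302.7]), (0.45, [179.5, 224.9])]
top gate_low []
scene gate_up [(0.81, [187.3, 307.4])]
top gate_up []
scene gate_edge [(0.63, [240.2, 299.2]), (0.48, [146.8, 237.5])]
top gate_edge [(0.62, [234.0, 287.3]), (0.22, [188.4, 187.2])]
scene pin_low []
top pin_low [(0.67, [234.9, 283.2]), (0.58, [187.1, 186.7])]
scene pin_up []
top pin_up [(0.88, [235.7, 285.4])]
```

View pics/c6.png

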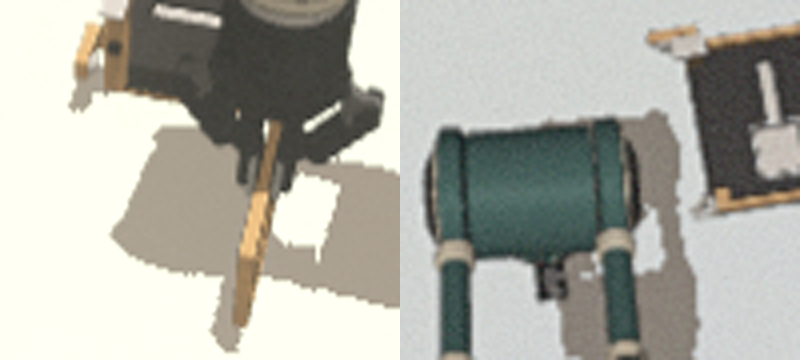

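Run:
```python
from h import *
from scipy.optimize import minimize_scalar
im=cv2.imread("pics/scene3.png").astype(float)
d=im[:,:,2]-im[:,:,0]   # R-B
roi=(210,288,250,312)
sub=d[roi[0]:roi[2],roi[1]:roi[3]]; print(np.round(sub[::3,::2]).astype(int))
print(atz("scene",[240.2,299.2],.037))
tcp=np.array([.4385,.061]);u=np.array([np.cos(1.743),np.sin(1.743)]);v=np.array([-u[1],u[0]])
bg=np.median(sub[:, :4]);
M=np.clip((sub-20)/30,0,1)
def L(x):
    p=[*(tcp+u*x[0]*.001+v*x[1]*.001),1.743]
    return ((render("scene",GATE,p,roi,x[2]*.001)-M)**2).sum()
for z in(34,37,40):
    o=minimize(lambda x:L([x[0],x[1],z]),[0,0],method="Nelder-Mead",options=dict(initial_simplex=[[0,0],[8,0],[0,8]])); print(z,o.x,o.fun)
# same colour approach on the stand picture is not needed
```

```text
[[20 20 20 21 20 20 20 24 80 70 27 13]
 [21 20 19 20 20 20 21 63 81 47 23 13]
 [21 21 20 20 20 19 18 79 81 59 13 13]
 [19 21 20 20 20 18 25 79 70 48 19 14]
 [20 20 19 19 19 19 76 81 51 39 21 20]
 [21 19 20 19 18 19 49 44 45 21 19 19]
 [19 15 19 20 19 21 51 50 42 19 20 21]
 [13 14 13 13 20 20 49 51 28 13 14 13]
 [14 14 14 16 20 24 46 46 14 13 14 13]
 [14 13 13 19 21 27 44 37 14 13 14 13]
 [14 14 13 20 19 34 46 19 13 13 14 13]
 [14 14 14 19 19 20 16 13 14 13 12 14]
 [14 13 14 15 19 19 14 14 13 13 13 14]
 [13 13 14 13 13 13 13 14 13 14 13 14]]
[0.4273166  0.12279676 0.037     ]
34 [-3.92235048  1.03324392] 9.429307725694445
37 [-2.11632084  1.13859914] 9.292670355902777
40 [-0.81498885  1.42311049] 9.243321397569442
```

```bash
echo '{"moves":[[0, -0.0013, 0.002, 0.0015], [0, 0, 0, 0], [0, 0, 0, 0]]}' | python3 -m jog; python3 to.py .4471 .0034 .0955 .171
```

```text
time: 42.08
tool_pos: [0.4363, 0.0606, 0.0945]
tcp_rot: [-2.023, -2.403, 0.0]
wrist_force: [0.8, -0.5, -1.2]
width: 0.095
grip_force: 69.2
turn 0.0005 shift after turn [-0.0582  0.0009 -0.001 ] before [-0.0582  0.0008 -0.001 ] pos [0.4363 0.0606 0.0945] ang 0.172 q6 -0.09 F [ 0.8 -0.5 -1.2] w 0.095
```

```bash
echo '{"moves":[[-0.015, 0.0004, -0.001, 0], [-0.015, 0.0004, 0, 0], [-0.01, 0, 0, 0], [0, 0, 0, 0]]}' | python3 -m jog; python3 to.py .4471 .0034 .0955 .171
```

```text
time: 42.58
tool_pos: [0.4443, 0.0203, 0.0957]
tcp_rot: [2.025, 2.401, 0.0]
wrist_force: [0.1, -0.3, -2.0]
width: 0.094
grip_force: 69.2
turn -0.0016 shift after turn [-0.0172 -0.0001  0.0002] before [-0.0172 -0.0001  0.0002] pos [0.4443 0.0203 0.0957] ang 0.169 q6 -0.18 F [ 0.1 -0.3 -2. ] w 0.094
```

```bash
echo '{"moves":[[-0.007, 0, 0, -0.0016], [-0.006, 0, 0, 0], [-0.0042, 0, 0, 0], [0, 0, 0, 0], [0, 0, 0, 0]]}' | python3 -m jog; python3 to.py .4471 .0034 .0955 .171
```

```text
time: 43.2
tool_pos: [0.447, 0.0045, 0.0956]
tcp_rot: [-2.021, -2.405, -0.0]
wrist_force: [-0.2, 1.0, -1.4]
width: 0.098
grip_force: 69.2
turn 0.0021 shift after turn [-0.0011 -0.0001  0.0001] before [-0.0011 -0.0001  0.0001] pos [0.447  0.0045 0.0956] ang 0.173 q6 -0.22 F [-0.2  1.  -1.4] w 0.098
```

```bash
echo '{"moves":[[-0.0011, 0, 0.003, 0.0021], [0, 0, 0.002, 0], [0, 0, 0.002, 0], [0, 0, 0, 0]]}' | python3 -m jog; python3 to.py .4471 .0034 .088 .171;  echo '{"moves":[[0, 0, 0.002, 0], [0, 0, 0, 0]]}' | python3 -m jog;  python3 to.py .4471 .0034 .088 .171
```

```text
time: 43.7
tool_pos: [0.4474, 0.0033, 0.0889]
tcp_rot: [2.023, 2.403, 0.0]
wrist_force: [-1.0, 0.0, 1.0]
width: 0.095
grip_force: 69.7
turn 0.0002 shift after turn [ 0.0001 -0.0003  0.0009] before [ 0.0001 -0.0003  0.0009] pos [0.4474 0.0033 0.0889] ang 0.171 q6 -0.22 F [-1.  0.  1.] w 0.095
time: 43.95
tool_pos: [0.448, 0.0024, 0.0869]
tcp_rot: [2.021, 2.402, -0.001]
wrist_force: [1.1, -5.8, 0.4]
width: 0.097
grip_force: 69.4
turn 0.0011 shift after turn [ 0.0012 -0.0007 -0.0011] before [ 0.0012 -0.0007 -0.0011] pos [0.448  0.0024 0.0869] ang 0.172 q6 -0.22 F [ 1.1 -5.8  0.4] w 0.097
```

```bash
echo '{"moves":[[-0.0012, 0, 0, 0], [0, 0, 0.001, 0], [0, 0, 0, 0]]}' | python3 -m jog;  python3 to.py .4471 .0034 .088 .171
```

```text
time: 44.32
tool_pos: [0.4479, 0.0019, 0.0859]
tcp_rot: [2.023, 2.402, 0.0]
wrist_force: [2.1, -2.2, 1.5]
width: 0.095
grip_force: 69.7
turn 0.0002 shift after turn [ 0.0016 -0.0005 -0.0021] before [ 0.0016 -0.0005 -0.0021] pos [0.4479 0.0019 0.0859] ang 0.171 q6 -0.22 F [ 2.1 -2.2  1.5] w 0.095
```

```bash
echo '{"moves":[[-0.0005, 0.0005, 0.001, 0], [0, 0, 0.002, 0], [0, 0, 0, 0]]}' | python3 -m jog;  python3 to.py .4471 .0034 .074 .171
```

```text
time: 44.7
tool_pos: [0.4478, 0.0008, 0.0821]
tcp_rot: [2.022, 2.403, -0.003]
wrist_force: [2.9, -8.3, -1.5]
width: 0.089
grip_force: 68.9
turn 0.0010 shift after turn [ 0.0027 -0.0003  0.008 ] before [ 0.0027 -0.0003  0.008 ] pos [0.4478 0.0008 0.0821] ang 0.172 q6 -0.22 F [ 2.9 -8.3 -1.5] w 0.089
```

```bash
echo '{"moves":[[-0.001, 0.0005, 0.001, 0], [0, 0, 0.001, 0], [0, 0, 0.001, 0], [0, 0, 0, 0]]}' | python3 -m jog;  python3 to.py .4471 .0034 .074 .171
```

```text
time: 45.2
tool_pos: [0.4482, 0.0006, 0.0793]
tcp_rot: [-2.023, -2.403, 0.002]
wrist_force: [0.1, -5.7, 1.9]
width: 0.1
grip_force: 69.3
turn 0.0001 shift after turn [ 0.003  -0.0006  0.0053] before [ 0.003  -0.0006  0.0053] pos [0.4482 0.0006 0.0793] ang 0.171 q6 -0.22 F [ 0.1 -5.7  1.9] w 0.100
```

```bash
echo '{"moves":[[-0.001, 0, 0.001, 0], [0, 0, 0.001, 0], [0, 0, 0.001, 0], [0, 0, 0, 0]]}' | python3 -m jog;  python3 to.py .4471 .0034 .074 .171;  echo '{"moves":[[0, 0, 0.001, 0], [0, 0, 0.001, 0], [0, 0, 0, 0]]}' | python3 -m jog;  python3 to.py .4471 .0034 .074 .171
```

```text
time: 45.7
tool_pos: [0.4483, 0.0002, 0.0762]
tcp_rot: [-2.023, -2.402, 0.0]
wrist_force: [-0.7, -1.6, -0.9]
width: 0.096
grip_force: 69.1
turn -0.0001 shift after turn [ 0.0034 -0.0006  0.0022] before [ 0.0034 -0.0006  0.0022] pos [4.483e-01 2.000e-04 7.620e-02] ang 0.171 q6 -0.23 F [-0.7 -1.6 -0.9] w 0.096
time: 46.08
tool_pos: [0.4485, 0.0001, 0.0744]
tcp_rot: [-2.023, -2.402, 0.0]
wrist_force: [0.0, 0.0, -2.1]
width: 0.09
grip_force: 69.0
turn -0.0001 shift after turn [ 0.0035 -0.0008  0.0004] before [ 0.0035 -0.0008  0.0004] pos [4.485e-01 1.000e-04 7.440e-02] ang 0.171 q6 -0.23 F [ 0.   0.  -2.1] w 0.090
```

```bash
echo '{"moves":[[0, 0, 0.001, 0], [0, 0, 0.0005, 0], [0, 0, 0, 0]]}' | python3 -m jog;  python3 to.py .4471 .0034 .074 .171
```

```text
time: 46.45
tool_pos: [0.4489, 0.0, 0.0734]
tcp_rot: [-2.024, -2.403, -0.0]
wrist_force: [-1.2, 0.1, 3.0]
width: 0.098
grip_force: 69.5
turn -0.0001 shift after turn [ 0.0036 -0.0012 -0.0006] before [ 0.0036 -0.0012 -0.0006] pos [0.4489 0.     0.0734] ang 0.171 q6 -0.23 F [-1.2  0.1  3. ] w 0.098
```

```bash
echo '{"moves":[[0, 0, 0.001, 0], [0, 0, 0, 0]]}' | python3 -m jog;  python3 to.py .4471 .0034 .074 .171; echo '{"moves":[[0, 0, 0, 0], [0, 0, 0, 0], [0, 0, 0, 0]]}' | python3 -m jog 0.4; echo '{"moves":[[0, 0, -0.03, 0], [0, 0, -0.04, 0], [0, 0, 0, 0]]}' | python3 -m jog;python3 to.py .4471 .0034 .074 .171
```

```text
time: 46.7
tool_pos: [0.4493, 0.0001, 0.0726]
tcp_rot: [2.023, 2.403, 0.001]
wrist_force: [-0.9, 1.7, 5.6]
width: 0.096
grip_force: 70.0
turn 0.0000 shift after turn [ 0.0036 -0.0016 -0.0014] before [ 0.0036 -0.0016 -0.0014] pos [4.493e-01 1.000e-04 7.260e-02] ang 0.171 q6 -0.23 F [-0.9  1.7  5.6] w 0.096
time: 47.08
tool_pos: [0.4488, -0.0002, 0.0719]
tcp_rot: [-2.024, -2.403, 0.0]
wrist_force: [0.3, 0.1, 0.1]
width: 0.399
grip_force: 0.0
time: 47.45
tool_pos: [0.4519, -0.0003, 0.1456]
tcp_rot: [2.02, 2.398, 0.007]
wrist_force: [0.6, 0.3, 0.1]
width: 0.402
grip_force: 0.0
turn -0.0000 shift after turn [ 0.0046 -0.0046  0.0716] before [ 0.0046 -0.0046  0.0716] pos [ 4.519e-01 -3.000e-04  1.456e-01] ang 0.171 q6 -0.23 F [0.6 0.3 0.1] w 0.402
```

```bash
python3 to.py .412 .026 .145 .171; echo '{"moves":[[0, -0.02, 0, 0], [0.01, -0.02, 0, 0], [0.01, -0.01, 0, 0], [0, 0, 0, 0]]}' | python3 -m jog 0.0; python3 to.py .412 .026 .145 .171
python3 - <<'E'
from h import *
for n in I:
    im=bot.read_camera(n); cv2.imwrite(f"pics/{n}4.png",im[:,:,::-1])
s=cv2.imread("pics/scene4.png");t=cv2.imread("pics/top4.png")
f=lambda im,r,c,h,w,k:cv2.convertScaleAbs(cv2.resize(im[r:r+h,c:c+w],None,fx=k,fy=k,interpolation=cv2.INTER_CUBIC),alpha=1.3,beta=10)
cv2.imwrite("pics/c7.png",np.hstack([f(s,100,240,140,100,4),f(t,185,220,140,95,4)]))
E
```

```text
turn -0.0000 shift after turn [ 0.0328 -0.0348  0.0003] before [ 0.0327 -0.0348  0.0003] pos [ 4.519e-01 -3.000e-04  1.456e-01] ang 0.171 q6 -0.23 F [0.6 0.3 0.1] w 0.402
time: 47.95
tool_pos: [0.3953, 0.0115, 0.1415]
tcp_rot: [-2.022, -2.404, 0.001]
wrist_force: [0.7, -0.4, 0.6]
width: -0.002
grip_force: 0.0
turn 0.0010 shift after turn [ 0.0114  0.0189 -0.0035] before [ 0.0114  0.0189 -0.0035] pos [0.3953 0.0115 0.1415] ang 0.172 q6 -0.21 F [ 0.7 -0.4  0.6] w -0.002
```

View pics/c7.png

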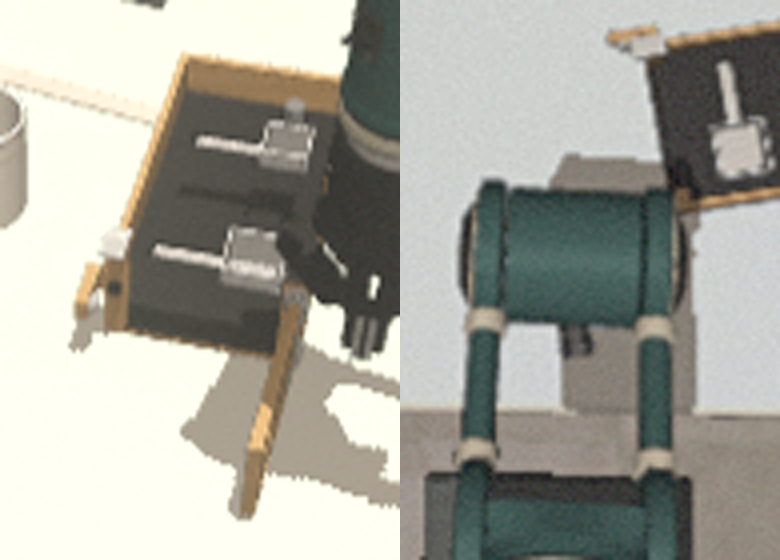

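```bash
echo '{"moves":[[0.011, 0.017, 0.02, 0], [0, 0, 0.03, 0], [0, 0, 0.03, 0], [0, 0, 0.006, 0], [0, 0, 0, 0]]}' | python3 -m jog; python3 to.py ".4606-.1702*.105-.9854*.0195" "-.077+.9854*.105-.1702*.0195" .05 .171
```

```text
time: 48.68
tool_pos: [0.4115, 0.0247, 0.0563]
tcp_rot: [-2.024, -2.403, 0.0]
wrist_force: [0.8, 0.1, -0.1]
width: -0.001
grip_force: 0.0
turn -0.0001 shift after turn [-0.0036  0.0116  0.0063] before [-0.0036  0.0116  0.0063] pos [0.4115 0.0247 0.0563] ang 0.171 q6 -0.17 F [ 0.8  0.1 -0.1] w -0.001
```

```bash
echo '{"moves":[[0, 0.01, 0, 0], [0, 0.009, 0, 0], [0, 0.009, 0, 0], [0, 0.009, 0, 0]]}' | python3 -m jog; python3 to.py .4606 -.077 .056 .171; echo '{"moves":[[-0.001, 0.009, 0, 0], [-0.001, 0.009, 0, 0], [-0.003, 0.009, 0, 0], [-0.004, 0.009, 0, 0], [-0.004, 0.009, 0, 0]]}' | python3 -m jog; python3 to.py .4606 -.077 .056 .171
```

```text
time: 49.18
tool_pos: [0.4485, 0.0312, 0.0565]
tcp_rot: [2.023, 2.403, 0.001]
wrist_force: [-1.0, 0.6, -0.1]
width: 0.002
grip_force: 0.0
turn 0.0001 shift after turn [-0.1087 -0.0065  0.0005] before [-0.1087 -0.0065  0.0005] pos [0.4485 0.0312 0.0565] ang 0.171 q6 -0.16 F [-1.   0.6 -0.1] w 0.002
time: 49.8
tool_pos: [0.4947, 0.0257, 0.0561]
tcp_rot: [2.024, 2.403, -0.0]
wrist_force: [1.4, -0.4, -0.2]
width: 0.001
grip_force: 0.0
turn -0.0001 shift after turn [-0.0954 -0.0511  0.0001] before [-0.0954 -0.0511  0.0001] pos [0.4947 0.0257 0.0561] ang 0.171 q6 -0.17 F [ 1.4 -0.4 -0.2] w 0.001
```

```bash
echo '{"moves":[[-0.007, 0.01, 0, 0], [-0.008, 0.0097, 0, 0], [-0.009, 0.0095, 0, 0], [-0.0085, 0.006, 0, 0], [-0.0085, 0.005, 0, 0]]}' | python3 -m jog; python3 to.py .4606 -.077 .056 .171; echo '{"moves":[[-0.008, 0.004, 0, 0], [-0.006, 0.003, 0, 0], [-0.004, 0.002, 0, 0], [0, 0, 0, 0]]}' | python3 -m jog; python3 to.py .4606 -.077 .056 .171
```

```text
time: 50.42
tool_pos: [0.541, -0.0082, 0.0561]
tcp_rot: [-2.024, -2.403, 0.0]
wrist_force: [-0.2, 0.5, 0.4]
width: -0.001
grip_force: 0.0
turn -0.0001 shift after turn [-0.0541 -0.091   0.0001] before [-0.0541 -0.0909  0.0001] pos [ 0.541  -0.0082  0.0561] ang 0.171 q6 -0.23 F [-0.2  0.5  0.4] w -0.001
time: 50.92
tool_pos: [0.5527, -0.024, 0.0562]
tcp_rot: [2.024, 2.403, 0.0]
wrist_force: [-0.4, -0.6, 0.9]
width: 0.001
grip_force: 0.0
turn -0.0003 shift after turn [-0.0366 -0.0997  0.0002] before [-0.0366 -0.0997  0.0002] pos [ 0.5527 -0.024   0.0562] ang 0.171 q6 -0.26 F [-0.4 -0.6  0.9] w 0.001
```

```bash
echo '{"moves":[[-0.006, 0.001, 0, 0], [-0.006, 0.001, 0, 0], [-0.004, 0, 0, 0], [0, 0, 0, 0]]}' | python3 -m jog; python3 to.py .4606 -.077 .056 .171; echo '{"moves":[[-0.003, 0, 0, 0], [-0.002, 0, 0, 0], [0, 0, 0, 0]]}' | python3 -m jog; python3 to.py .4606 -.077 .056 .171
```

```text
time: 51.42
tool_pos: [0.5575, -0.0397, 0.0562]
tcp_rot: [2.024, 2.402, 0.0]
wrist_force: [0.3, -0.5, -0.2]
width: -0.002
grip_force: 0.0
turn -0.0005 shift after turn [-0.0203 -0.1018  0.0002] before [-0.0203 -0.1018  0.0002] pos [ 0.5575 -0.0397  0.0562] ang 0.170 q6 -0.29 F [ 0.3 -0.5 -0.2] w -0.002
time: 51.8
tool_pos: [0.558, -0.0433, 0.0562]
tcp_rot: [-2.023, -2.401, -0.002]
wrist_force: [-0.2, 4.3, 1.0]
width: 0.001
grip_force: 2.4
turn -0.0005 shift after turn [-0.0166 -0.1017  0.0002] before [-0.0167 -0.1017  0.0002] pos [ 0.558  -0.0433  0.0562] ang 0.170 q6 -0.29 F [-0.2  4.3  1. ] w 0.001
```

```bash
echo '{"moves":[[-0.001, 0, 0, 0], [-0.001, 0, 0, 0], [0, 0, 0, 0]]}' | python3 -m jog; python3 to.py .4606 -.077 .056 .171; echo '{"moves":[[-0.001, 0, 0, 0], [-0.001, 0, 0, 0], [0, 0, 0, 0]]}' | python3 -m jog; python3 to.py .4606 -.077 .056 .171
```

```text
time: 52.18
tool_pos: [0.558, -0.0435, 0.0562]
tcp_rot: [-2.023, -2.399, -0.004]
wrist_force: [-0.8, 11.7, 3.2]
width: -0.003
grip_force: 5.7
turn -0.0010 shift after turn [-0.0165 -0.1017  0.0002] before [-0.0166 -0.1016  0.0002] pos [ 0.558  -0.0435  0.0562] ang 0.170 q6 -0.30 F [-0.8 11.7  3.2] w -0.003
time: 52.55
tool_pos: [0.558, -0.0436, 0.0563]
tcp_rot: [-2.022, -2.397, -0.007]
wrist_force: [-2.3, 18.7, 4.5]
width: -0.004
grip_force: 9.0
turn -0.0017 shift after turn [-0.0164 -0.1016  0.0002] before [-0.0166 -0.1016  0.0002] pos [ 0.558  -0.0436  0.0563] ang 0.169 q6 -0.30 F [-2.3 18.7  4.5] w -0.004
```

```bash
echo '{"moves":[[0.03, 0, 0, 0], [0.03, -0.02, -0.03, 0], [0.04, -0.03, -0.04, 0], [0.04, -0.03, -0.04, 0], [0, 0, 0, 0]]}' | python3 -m jog
python3 - <<'E'
from h import *
for n in I:
    im=bot.read_camera(n); cv2.imwrite(f"pics/{n}5.png",im[:,:,::-1])
for n in I:
  for t in("gate_edge","gate_low","gate_up","shut_mark","pin_low","pin_up"): print(n,t,[(round(d["conf"],2),np.round(d["pixel"],1).tolist()) for d in bot.spot_point(n,t)[:2]])
c,s_=np.cos(.171),np.sin(.171)
for nm,l in(("edge shut",[-69+144,149,14]),("low",[-69,149,18]),("up",[-69,149,68])):
  P=tf(np.array([l])/1000,[.554,-.21,.171]);print(nm,np.round(P,3),*[np.round(proj(n,P)[0],1) for n in I])
s=cv2.imread("pics/scene5.png");t=cv2.imread("pics/top5.png")
f=lambda im,r,c,h,w,k:cv2.convertScaleAbs(cv2.resize(im[r:r+h,c:c+w],None,fx=k,fy=k,interpolation=cv2.INTER_CUBIC),alpha=1.3,beta=10)
cv2.imwrite("pics/c8.png",np.hstack([f(s,100,245,110,95,4.5),f(t,170,265,110,80,4.5)[:,:360]]))
E
```

```text
time: 53.18
tool_pos: [0.4586, 0.0761, 0.1679]
tcp_rot: [2.016, 2.402, 0.008]
wrist_force: [0.4, -0.6, 0.0]
width: 0.002
grip_force: 0.0
scene gate_edge [(0.84, [181.8, 265.0])]
scene gate_low [(0.96, [191.2, 311.4])]
scene gate_up [(0.87, [176.3, 313.1])]
scene shut_mark [(0.95, [179.8, 264.8])]
scene pin_low [(0.66, [191.0, 312.9])]
scene pin_up [(0.72, [177.1, 315.6])]
top gate_edge [(0.48, [200.8, 278.1])]
top gate_low [(0.67, [235.1, 284.3]), (0.58, [238.9, 284.5])]
top gate_up [(0.44, [235.8, 286.0])]
top shut_mark [(0.87, [197.8, 274.7])]
top pin_low [(0.62, [234.5, 283.9])]
top pin_up [(0.91, [236.7, 286.6]), (0.27, [171.0, 228.4])]
edge shut [[ 0.603 -0.05   0.014]] [181.9 264.3] [197.8 277.6]
low [[ 0.461 -0.075  0.018]] [189.8 311.7] [237.1 284.5]
up [[ 0.461 -0.075  0.068]] [178.  313.4] [236.  285.6]
```

View pics/c8.png

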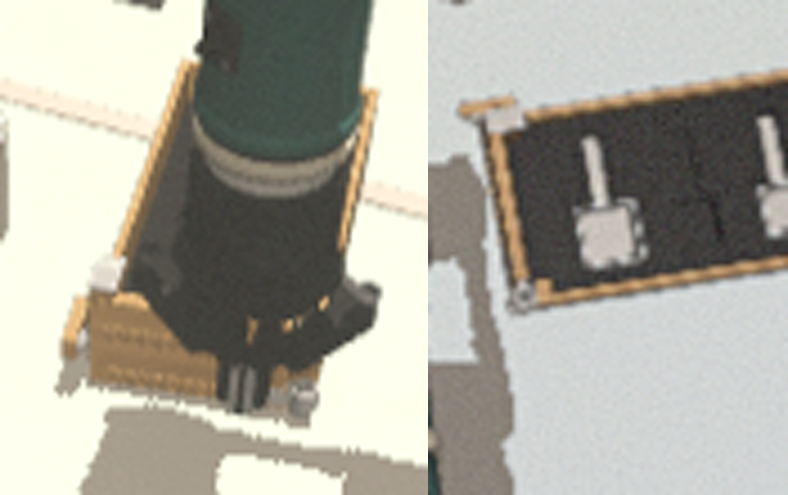

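Run:
```python
from workcell import bot
print(bot.finish_job())
```

```text
the job is handed in; nothing more can be done
None
```

The job is handed in, but the judge's verdict was not reported: both scoops present (large and medium; no small one was out) are pressed home in their pockets, the cap is in its hole, and the gate is hung on both pintles and shut against the bumper, as far as the last pictures and contact forces show.

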